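# Ready the pod machine for the morning

### The job

Get the coffee machine ready: take every pod out of the pocket tray and put it in the machine's open drawer, orange pods in the orange-floored bay and green pods in the green-floored bay, any way up but each lying on the floor of its bay, none on top of another. When they are all in, push the drawer fully home, and only then swing the latch all the way across its front. The small white cup must end up standing upright, wholly on the round mug warmer; leave the jar, the bowl and the mug where they are.

Things in the scene. Friction and masses are not known exactly. Their poses are not given: they have to be found in the camera images.
- tray: light grey pocket tray, a fixed plate 196 (its x) x 132 (its y) x 16 mm high, origin at the centre of its underside; six square pockets 35 mm wide and 10 mm deep at x = -62, 0, +62 and y = -31, +31 mm (pocket floor 6 mm above the table)
- machine: black fixed coffee-pod machine. Origin under the centre of its low dock (170 x 165 mm, 80 mm high, roofed, hollow, open to its -y side, where the drawer slides in). A tower 270 mm high stands on the dock's +y side, from y = 85 to 200 mm, with a spout and a drip tray reaching to x = -165 mm. A flat base plate, 5 mm high, runs under the open drawer to y = -250 mm
- drawer (a joint): the machine's pod drawer, a flat white tray on a slide, aluminium front plate. 0 m = fully out (to the machine's -y), 0.155 m = fully home in the dock, moving along the machine's +y. Light friction, 1.5 N; stays where it is left. Two bays side by side, each inside 60 mm (x) x 140 mm (y), divided and edged by low walls 10 mm high and 5 mm thick; it does not close by itself
- orange_bay (a point): centre of the floor of the bay with the orange floor (robot side, the machine's -x), 12 mm above the table; axes parallel to the machine's; moves with the drawer
- green_bay (a point): centre of the floor of the bay with the green floor (far side, the machine's +x); otherwise as orange_bay
- drawer_front (a point): middle of the outer (-y) face of the drawer's front plate, 33 mm above the table. The plate is 150 mm wide (x), 12 mm thick (y) and stands from 6 to 60 mm above the table; push on it along the machine's +y, or pinch its top edge from above. Axes parallel to the machine's
- latch (a joint): steel swing latch on the dock's roof, turning about a vertical pivot: about 0 = open, arm pointing to the machine's -x; it turns counter-clockwise seen from above; 1.57 rad = locked, arm pointing to the machine's -y, its tongue in front of the closed drawer's front plate. Friction 0.05 N m; stays where it is left
- latch_peg (a point): point on the axis of the latch's upright red grip peg (14 mm across; its top is 16 mm above this point, the latch arm 24 mm below it), 118 mm above the table and 45 mm from the pivot
- latch_pivot (a point): pivot of the latch on the dock's roof, 80 mm above the table
- cup: small white straight-sided cup without handle, 60 mm across, 56 mm high, 0.16 kg; origin at the centre of its underside, z up out of its mouth
- warmer: round black mug warmer lying on the table, fixed, disc 100 mm across and 5 mm thick, with a cable lying flat; origin at the centre of its underside
- warmer_top (a point): centre of the warmer's flat top, 5 mm above the table
- jar: glass jar with a wooden lid, 66 mm across, 90 mm high; not part of the job
- bowl: blue bowl, 120 mm across, 55 mm high; not part of the job
- mug: brick-coloured mug, 76 mm across, 90 mm high, handle to its +y; not part of the job
- orange0: orange coffee pod, a rigid hexagonal prism 28 mm across flats, 32 mm across corners, 24 mm high, 15 g, small silver dot on top; origin at its very centre, z along the prism, one pair of flats faces its +x and -x, the others 60 degrees on. It starts upright in a pocket, standing 14 mm out of it. Not every pod is there in every run
- orange1: orange coffee pod, a rigid hexagonal prism 28 mm across flats, 32 mm across corners, 24 mm high, 15 g, small silver dot on top; origin at its very centre, z along the prism, one pair of flats faces its +x and -x, the others 60 degrees on. It starts upright in a pocket, standing 14 mm out of it. Not every pod is there in every run
- orange2: orange coffee pod, a rigid hexagonal prism 28 mm across flats, 32 mm across corners, 24 mm high, 15 g, small silver dot on top; origin at its very centre, z along the prism, one pair of flats faces its +x and -x, the others 60 degrees on. It starts upright in a pocket, standing 14 mm out of it. Not every pod is there in every run
- green0: green coffee pod, a rigid hexagonal prism 28 mm across flats, 32 mm across corners, 24 mm high, 15 g, small silver dot on top; origin at its very centre, z along the prism, one pair of flats faces its +x and -x, the others 60 degrees on. It starts upright in a pocket, standing 14 mm out of it. Not every pod is there in every run
- green1: green coffee pod, a rigid hexagonal prism 28 mm across flats, 32 mm across corners, 24 mm high, 15 g, small silver dot on top; origin at its very centre, z along the prism, one pair of flats faces its +x and -x, the others 60 degrees on. It starts upright in a pocket, standing 14 mm out of it. Not every pod is there in every run
- green2: green coffee pod, a rigid hexagonal prism 28 mm across flats, 32 mm across corners, 24 mm high, 15 g, small silver dot on top; origin at its very centre, z along the prism, one pair of flats faces its +x and -x, the others 60 degrees on. It starts upright in a pocket, standing 14 mm out of it. Not every pod is there in every run
There are look-alikes about, which are no part of the job. Leave any blue look-alike of the orange1 alone.

How it is judged:
By the outcome, as a careful person would: the job done as asked, in the order asked, and still so for the second after the job is handed in, with the robot touching nothing.
Of orange0, orange1, orange2, green0, green1, green2 only 4 to 6 are there at a start; the rules pass over those that are not, and their reading is None.
At some moment in a run one of cup may be knocked a few centimetres aside while the robot is not near it.
Once in a run the grip may slacken for a moment while it holds something.
It also fails if it takes over 200 s, if anything falls off the work surface, if the arm or the gripper's body presses on something with over 40 N, if the wrist force passes 120 N, or if a joint passes its speed limit or range.

### The arm

A 7-joint arm with a two-finger parallel gripper is mounted at the origin on the work surface. World frame = base frame: x ahead of the robot, y to its left, z up, the work surface at z = 0. Lengths are in m, angles in rad, forces in N, time in s.
With the tool pointing down it reaches from about 0.425 to 1.025 m from the base axis. Payload 3.6 kg.
Tool frame: the origin (TCP) lies at the very end of the fingers, on their centre line; the grasp point (between the pads) lies 19 mm behind it (arm.grip_depth is the z of the grasp point in the tool frame, in m); z points along the fingers, y is the line along which they close (so a half turn about z gives the same grasp; the last joint's range is limited). The gripper opens to 85 mm and grips with 20 to 120 N. Pads are 22 mm wide; open, the fingers measure 114 mm over their backs; the gripper's body (76 mm by 85 mm) begins 54 mm behind the grasp point. The pads swing forward as they close: fully open they stand 13 mm farther back than shut.
Start: joints at [1.224, 0.591, 0.048, 1.609, -0.033, 0.943, -0.034], TCP at [0.181, -0.702, 0.231] pointing down, gripper open.
Joint ranges: [-2.69, 2.69], [-0.47, 2.24], [-1.27, 1.36], [0.19, 2.51], [-1.53, 4.68], [0.08, 2.07], [-3.09, 3.09]. Speed limits (rad/s): [2.57, 2.57, 3.14, 3.14, 3.14, 3.14, 3.14].

### API

Orientations are given as a rotation vector (axis times angle).
In Python, from cell import arm gives the robot as it stands.
- The arm moves only by the tool servo_tool, never from a script. Its arguments are lists of equal length, an entry for each row: "slide": the shift along the tool's x, y, z in units of 0.1 m (1.0 is 0.1 m), a list of three; "rot": the turn, a rotation vector about the tool's x, y, z in units of 180 degrees (1.0 is 180 degrees), a list of three. In form: {"slide": [[tx, ty, tz], ...], "rot": [[ax, ay, az], ...]}. A call has 1 to 8 rows; each row is the pose to reach, as a shift and turn from the pose commanded when the call began, along the tool's axes at that moment, turning the shorter way round; what a row does not reach only later rows make up. A row lasts 1/10 s, in which the tool goes at most 50 mm and 8.59 degrees, less where a joint would pass 70% of its speed; a pose out of reach is approached as far as the arm can. A call with a number of a shift or a turn outside -1 to 1 is refused whole. A call with a gripper value outside its range is refused whole. "claw" is the opening, from 0 (shut) to 1 (fully open), set as the call begins (left out, the last holds). The fingers move at their own pace and stop on an object; the grip force is fixed at half the most. Time passes only in rows, so rows that repeat a pose let the fingers close. It gives the time, the measured TCP pose, the force, the opening and the grip force at its end, in the units of the state.
- arm.read_state(): the state, without advancing time (a new reading comes with each control period).
- arm.capture(name): name is "scene" or "top" or "wrist"; returns the picture (400x640x3 uint8, red, green, blue); there is no depth.
- arm.calibration(name): a dict with "fx", "fy", "cx", "cy" (pixels), "origin" and "orientation" of the camera in the world; the wrist camera has in their place "mount" (4x4, takes a point from camera to tool coordinates, whose origin is the TCP and whose axes are the flange's). Camera axes: x right, y up, looking along -z (the intrinsics and any distortion apply to the point x, -y, -z); pixel columns grow to the right and rows downward; lengths in m; the calibration is good to about 2 mm. The wrist camera is an equidistant fisheye: a pixel r from the principal point sees the ray r / f radians off the axis. A picture is of the moment at which its call begins: read the wrist's pose just before it. calibration takes no time and is no camera call.
- arm.close_job(): hands the job in; it is judged then, once.
The state is a dict: "clock": time; "joint_positions": joint angles; "qd": joint speeds; "tau": joint torques, N m; "tcp_pos": TCP position; "ee_rot": TCP orientation; "ft_force": force on the tool from outside, world axes, zero at the start; "ft_torque": the same for the moment, N m; "width": finger opening in m; "grip_force": force on a finger pad.
Only numpy, scipy, OpenCV 4.12 (cv2) and the standard library are available. Lean on these libraries where they do the work, as an engineer would, in place of code of your own. Each camera call takes 0.05 s, during which the arm holds its last target. There are 200 camera calls.

## Working session

There is one attempt and no reset: what is moved stays moved. The work goes in short steps, Python scripts to look and compute and a tool call to move; the robot and the scene stay as the last step left them, time stands still between calls to the robot, and variables do not carry over. Pictures are saved under pics/ and viewed, at most 14 in all, crops included, and the job is handed in when it is done.

Besides the shell and the picture viewer there is one more tool, called after "Call:" as a command line: name --argument value ..., lists and objects as JSON in quotes. servo_tool: Moves the arm, as the interface text tells. Shifts and turns lie within -1 to 1; 1 stands for 0.1 m of shift or 180 degrees of turn. Its arguments: {"type":"object","properties":{"slide":{"type":"array","items":{"type":"array","items":{"type":"number"}}},"rot":{"type":"array","items":{"type":"array","items":{"type":"number"}}},"claw":{"type":"number"}},"required":["slide","rot"]}

```bash
ls; mkdir -p pics; python3 - <<'E'
from cell import arm
import cv2
for n in("scene","top"):
    cv2.imwrite(f"pics/{n}0.png",arm.capture(n)[:,:,::-1]); print(n,arm.calibration(n))
print(arm.calibration("wrist"),arm.grip_depth)
s=arm.read_state();print({k:s[k] for k in("clock","tcp_pos","ee_rot","width")})
E
```

```text
pics
scene {'fx': 402.39918711535097, 'fy': 402.39918711535097, 'cx': 315.4448509989209, 'cy': 196.18541957392063, 'origin': array([ 0.95362456, -0.29525381,  0.80475688]), 'orientation': array([0.54256209, 0.32066068, 1.01054435])}
top {'fx': 371.49629499599934, 'fy': 371.49629499599934, 'cx': 314.62300288043497, 'cy': 201.20466698307308, 'origin': array([ 0.44712784, -0.08601511,  0.95139466]), 'orientation': array([ 0.09830536, -0.0894923 , -1.56745623])}
{'fx': 309.70691628693146, 'fy': 309.70691628693146, 'cx': 321.2453935641953, 'cy': 194.6760652464311, 'mount': array([[-7.89584289e-04,  9.56732430e-01,  2.90968097e-01,
         7.47167664e-02],
       [ 9.99999355e-01,  5.17692190e-04,  1.01141973e-03,
        -8.65138401e-04],
       [ 8.17026140e-04,  2.90968708e-01, -9.56732221e-01,
        -1.42178223e-01],
       [ 0.00000000e+00,  0.00000000e+00,  0.00000000e+00,
         1.00000000e+00]])} -0.0187
{'clock': 0.1, 'tcp_pos': array([ 0.18116291, -0.70121808,  0.2302339 ]), 'ee_rot': array([-3.11447384e+00, -3.95915535e-01,  5.63550853e-04]), 'width': 0.08559160742998002}
```

View pics/top0.png

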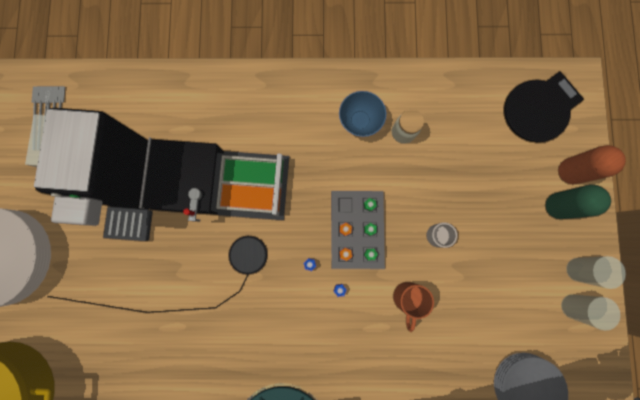

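View pics/scene0.png

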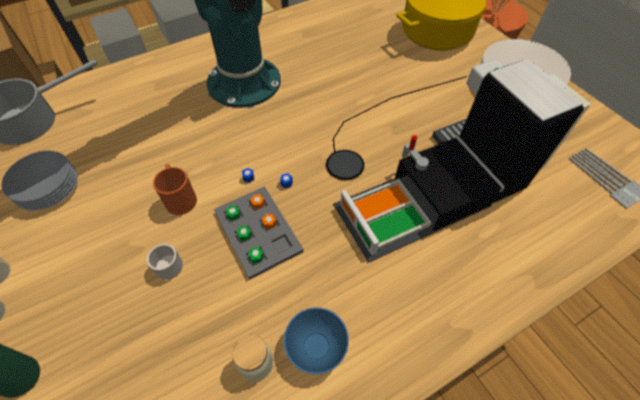

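Top view: the tray is at (358,230) with pods green (371,204), (371,229), (371,254) and orange (346,229), (346,254). The pocket at (345,204) is empty, so there are five pods. Two blue look-alikes lie on the table at (310,264) and (340,290) and are not touched. The open drawer is at (250,185) with orange below and green above, the latch at (194,195) with its red peg at (188,212), the warmer at (248,255) and the cup at (443,235).

```bash
cat > h.py <<'E'
from cell import arm
import numpy as np, cv2
from scipy.spatial.transform import Rotation as R
def cast(n,uv,z,pose=None):
    "pixels -> world points on plane z"
    c=arm.calibration(n); uv=np.atleast_2d(uv).astype(float)
    x=(uv[:,0]-c['cx'])/c['fx']; y=(uv[:,1]-c['cy'])/c['fy']
    if n=='wrist':
        r=np.hypot(x,y)+1e-12; d=np.c_[x/r*np.sin(r),-y/r*np.sin(r),-np.cos(r)]
        M=c['mount']; Rt=R.from_rotvec(pose[1]); d=Rt.apply(d@M[:3,:3].T); o=Rt.apply(M[:3,3])+pose[0]
    else:
        d=R.from_rotvec(c['orientation']).apply(np.c_[x,-y,-np.ones_like(x)]); o=np.array(c['origin'])
    return o+d*((z-o[2])/d[:,2])[:,None]
def proj(n,P,pose=None):
    c=arm.calibration(n);P=np.atleast_2d(P)
    if n=='wrist':
        M=c['mount'];p=(R.from_rotvec(pose[1]).inv().apply(P-pose[0])-M[:3,3])@M[:3,:3]
        h=np.hypot(p[:,0],p[:,1]);k=np.arctan2(h,-p[:,2])/h
        return np.c_[c['cx']+c['fx']*k*p[:,0],c['cy']-c['fy']*k*p[:,1]]
    p=R.from_rotvec(c['orientation']).inv().apply(P-c['origin'])
    return np.c_[c['cx']-c['fx']*p[:,0]/p[:,2],c['cy']+c['fy']*p[:,1]/p[:,2]]
RNG=dict(orange=((6,150,120),(16,255,255)),green=((50,120,40),(80,255,255)),blue=((110,120,60),(130,255,255)),red=((0,180,100),(3,255,255)))
def blobs(img,col,amin=20,amax=1e6):
    h=cv2.cvtColor(img,cv2.COLOR_RGB2HSV); m=cv2.inRange(h,*RNG[col]); 
    if col=='red': m|=cv2.inRange(h,(175,180,100),(180,255,255))
    m=cv2.morphologyEx(m,cv2.MORPH_CLOSE,np.ones((3,3)))
    cs,_=cv2.findContours(m,cv2.RETR_EXTERNAL,cv2.CHAIN_APPROX_NONE)
    return [c for c in cs if amin<cv2.contourArea(c)<amax]
def wrist(name=None):
    s=arm.read_state(); im=arm.capture('wrist')
    if name: cv2.imwrite(f'pics/{name}.png',im[:,:,::-1])
    return im,(np.array(s['tcp_pos']),np.array(s['ee_rot']))
def yawtool(p): 
    x=R.from_rotvec(p).apply([1,0,0]); return np.degrees(np.arctan2(x[1],x[0]))
E
python3 - <<'E'
from h import *
np.set_printoptions(precision=4,suppress=True)
for n in('top','scene'):
    im=cv2.imread(f'pics/{n}0.png')[:,:,::-1].copy(); print(n)
    for col in('orange','green','blue','red'):
        for c in blobs(im,col,8):
            a=cv2.contourArea(c); m=c.reshape(-1,2).mean(0) if a<1 else np.array(cv2.minEnclosingCircle(c)[0])
            big=a>350; z={'red':.122}.get(col,.012 if big else .026)
            (ctr,wh,ang)=cv2.minAreaRect(c)
            if a>3000: continue
            P=cast(n,ctr,z)[0]; print(col,int(a),np.round(ctr),P, end=' ')
            if big:
                q=cast(n,cv2.boxPoints((ctr,wh,ang)),z); e=q-np.roll(q,1,0); print([ (round(np.hypot(*v[:2]),3),round(np.degrees(np.arctan2(v[1],v[0])),1)) for v in e[:2]],end='')
            print()
    h=cv2.cvtColor(im,cv2.COLOR_RGB2HSV)
    # warmer, tray, cup by local masks
    if n=='top':
        def big(m,box):
            k=np.zeros_like(m);x0,y0,x1,y1=box;k[y0:y1,x0:x1]=m[y0:y1,x0:x1]
            return max(cv2.findContours(k,cv2.RETR_EXTERNAL,cv2.CHAIN_APPROX_NONE)[0],key=cv2.contourArea)
        w=big(cv2.inRange(h,(0,0,0),(180,255,60)),(220,225,280,280)); (c,r)=cv2.minEnclosingCircle(w)
        print('warmer',c,cast(n,c,.005),r*2*.00256)
        t=big(cv2.inRange(h,(0,0,0),(180,70,140)),(322,185,395,275)); b=cv2.minAreaRect(t); q=cast(n,cv2.boxPoints(b),.016);e=q-np.roll(q,1,0)
        print('tray',cast(n,b[0],.016),[(np.hypot(*v[:2]),np.degrees(np.arctan2(v[1],v[0]))) for v in e[:2]])
        t=big(cv2.inRange(h,(0,0,90),(180,60,255)),(425,215,465,255)); (c,r)=cv2.minEnclosingCircle(t); print('cup',c,cast(n,c,.056),r*2*.0024)
E
```

```text
top
orange 922 [414. 305.] [ 0.303  -0.3244  0.012 ] [(np.float64(0.079), np.float64(45.2)), (np.float64(0.103), np.float64(-46.3))]
orange 100 [346. 254.] [ 0.4273 -0.1571  0.026 ] 
orange 99 [346. 228.] [ 0.4901 -0.1576  0.026 ] 
orange 861 [251. 197.] [0.5711 0.0828 0.012 ] [(np.float64(0.109), np.float64(85.7)), (np.float64(0.056), np.float64(-2.7))]
orange 621 [610. 160.] [ 0.6674 -0.8395  0.012 ] [(np.float64(0.068), np.float64(-5.0)), (np.float64(0.077), np.float64(-90.0))]
green 91 [370. 254.] [ 0.4274 -0.2187  0.026 ] 
green 92 [370. 228.] [ 0.4901 -0.2197  0.026 ] 
green 89 [370. 204.] [ 0.5508 -0.2188  0.026 ] 
green 8 [ 74. 195.] [0.5735 0.5264 0.026 ] 
green 925 [249. 171.] [0.6376 0.088  0.012 ] [(np.float64(0.128), np.float64(85.8)), (np.float64(0.053), np.float64(-2.4))]
blue 80 [340. 290.] [ 0.3403 -0.1429  0.026 ] 
blue 76 [310. 264.] [ 0.4028 -0.0696  0.026 ] 
red 18 [187. 212.] [0.5232 0.2064 0.122 ] 
warmer (248.1331787109375, 254.88014221191406) [[0.4242 0.087  0.005 ]] 0.09806591796875001
tray [[ 0.4881 -0.1885  0.016 ]] [(np.float64(0.19311524549885697), np.fl
[... 1015 characters left out ...]
(0.085), np.float64(103.6))]
orange 2772 [41. 36.] [-0.5393 -0.4896  0.012 ] [(np.float64(0.517), np.float64(-172.5)), (np.float64(0.164), np.float64(122.0))]
green 1324 [ 19. 370.] [ 0.5405 -0.6963  0.012 ] [(np.float64(0.068), np.float64(-120.1)), (np.float64(0.093), np.float64(174.0))]
green 159 [256. 255.] [ 0.5535 -0.2177  0.026 ] 
green 146 [244. 233.] [ 0.4924 -0.2182  0.026 ] 
green 50 [363. 235.] [0.6295 0.0086 0.026 ] 
green 931 [396. 223.] [0.6353 0.0957 0.012 ] [(np.float64(0.052), np.float64(167.2)), (np.float64(0.126), np.float64(86.4))]
green 136 [233. 212.] [ 0.4298 -0.2171  0.026 ] 
blue 103 [286. 180.] [ 0.4116 -0.0695  0.026 ] 
blue 91 [248. 175.] [ 0.3492 -0.1428  0.026 ]
```

Call:
servo_tool --slide '[[0.1, -0.12, 0], [0.2, -0.25, 0], [0.3, -0.4, 0], [0.4, -0.5, 0], [0.5, -0.6, 0], [0.6, -0.75, 0], [0.7, -0.9, 0], [0.8, -1, 0]]' --rot '[[0, 0, -0.045], [0, 0, -0.09], [0, 0, -0.135], [0, 0, -0.18], [0, 0, -0.225], [0, 0, -0.27], [0, 0, -0.315], [0, 0, -0.36]]' --claw 0.5

```text
clock: 0.9
tcp_pos: [0.2336, -0.5835, 0.2308]
ee_rot: [-2.412, -2.01, -0.0]
ft_force: [-0.4, 0.0, -0.6]
width: 0.0425
grip_force: 0.0
```

```bash
cat > to.py <<'E'
import sys
from h import *
s=arm.read_state(); p=np.array(s['tcp_pos']); r=R.from_rotvec(s['ee_rot'])
t=np.array([float(a) for a in sys.argv[1:4]]); yaw=np.radians(float(sys.argv[4]))
T=R.from_matrix(np.c_[[np.cos(yaw),np.sin(yaw),0],[np.sin(yaw),-np.cos(yaw),0],[0,0,-1]])
print('tcp',p.round(4),'yaw',round(yawtool(s['ee_rot']),2),'t',s['clock'],'w',round(s['width'],4),'F',np.round(s['ft_force'],1))
print('slide',(r.inv().apply(t-p)/.1).round(3),'rot',((r.inv()*T).as_rotvec()/np.pi).round(4))
E
python3 to.py 0.49 -0.2 0.23 90
```

```text
tcp [ 0.2336 -0.5835  0.2308] yaw 79.63 t 0.9 w 0.0425 F [-0.4  0.  -0.6]
slide [4.234 1.832 0.012] rot [-0.0003 -0.0005 -0.0576]
```

Call:
servo_tool --slide '[[0.3, 0.1, 0], [0.6, 0.25, 0], [1, 0.4, 0], [1, 0.4, 0]]' --rot '[[0, 0, -0.03], [0, 0, -0.0576], [0, 0, -0.0576], [0, 0, -0.0576]]'

```text
clock: 1.3
tcp_pos: [0.2959, -0.4879, 0.2311]
ee_rot: [-2.216, -2.224, -0.007]
ft_force: [-0.1, 0.6, -0.3]
width: 0.043
grip_force: 0.0
```

Call:
servo_tool --slide '[[0.4, 0.3, 0], [0.8, 0.66, 0.1], [0.8, 0.66, 0.3]]' --rot '[[0, 0, 0], [0, 0, 0], [0, 0, 0]]'

```text
clock: 1.6
tcp_pos: [0.3645, -0.4099, 0.2028]
ee_rot: [2.214, 2.222, 0.006]
ft_force: [0.4, 0.8, 0.3]
width: 0.0424
grip_force: 0.0
```

Call:
servo_tool --slide '[[0.4, 0.3, 0.1], [0.8, 0.66, 0.3], [0.8, 0.66, 0.3]]' --rot '[[0, 0, 0], [0, 0, 0], [0, 0, 0]]'

```text
clock: 1.9
tcp_pos: [0.4283, -0.329, 0.1699]
ee_rot: [-2.216, -2.223, -0.006]
ft_force: [0.5, -0.3, 0.0]
width: 0.0425
grip_force: 0.0
```

Call:
servo_tool --slide '[[0.4, 0.3, 0.1], [0.8, 0.66, 0.3], [0.8, 0.66, 0.4], [0.8, 0.66, 0.4], [0.8, 0.66, 0.4]]' --rot '[[0, 0, 0], [0, 0, 0], [0, 0, 0], [0, 0, 0], [0, 0, 0]]'

```text
clock: 2.4
tcp_pos: [0.4896, -0.2569, 0.1309]
ee_rot: [-2.229, -2.212, 0.003]
ft_force: [-0.5, -1.0, 0.1]
width: 0.0425
grip_force: 0.0
```

```bash
python3 - <<'E'
from h import *
np.set_printoptions(precision=4,suppress=True)
im,pose=wrist('w1'); print(pose, yawtool(pose[1]))
for col in('orange','green','blue'):
    for c in blobs(im,col,300,5000):
        m=cv2.moments(c); ctr=(m['m10']/m['m00'],m['m01']/m['m00'])
        print(col,cv2.contourArea(c),np.round(ctr),cast('wrist',ctr,.024,pose)[0])
E
```

```text
(array([ 0.4896, -0.2569,  0.1309]), array([-2.2289, -2.2121,  0.0033])) 89.56489751631715
orange 667.5 [119. 267.] [ 0.2653 -0.339   0.024 ]
orange 1025.0 [243.  72.] [ 0.4274 -0.1535  0.024 ]
orange 1096.5 [321.  69.] [ 0.4902 -0.1541  0.024 ]
green 1079.5 [396. 147.] [ 0.5513 -0.2165  0.024 ]
green 1031.5 [321. 146.] [ 0.4899 -0.2167  0.024 ]
green 1058.5 [247. 147.] [ 0.4284 -0.2158  0.024 ]
blue 648.5 [152.  67.] [ 0.3427 -0.1401  0.024 ]
```

View pics/w1.png

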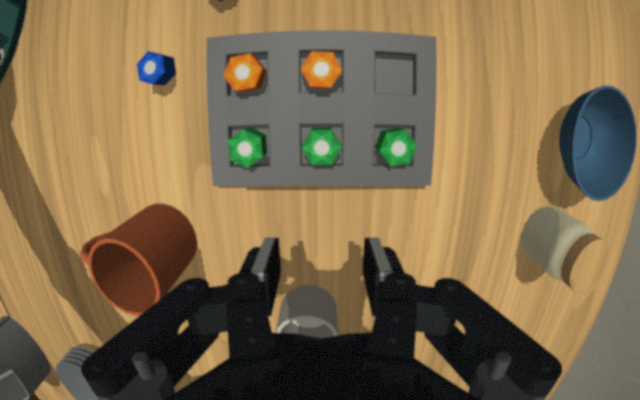

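Wrist view: orange pods at (243,72) and (321,69), green at (247,147), (321,146) and (396,147). Image right is world +x. The blue look-alike is at (155,68) and stays alone. Next I find the pods' yaws.

```bash
cat > pods.py <<'E'
from h import *
def pod(c,pose,z=.028):
    q=cast('wrist',c.reshape(-1,2),z,pose)[:,:2]
    hull=cv2.convexHull(q.astype(np.float32)).reshape(-1,2)
    a=np.radians(np.arange(0,180,1)); u=np.c_[np.cos(a),np.sin(a)]; w=np.ptp(hull@u.T,axis=0)
    s=[w[[i,i+60,i+120]].sum() for i in range(60)]
    ph=np.degrees(np.angle(np.sum(np.array(s)*np.exp(6j*np.radians(np.arange(60))))))/6+30  # min-width dir mod 60
    d=q-q.mean(0); i=None
    return ph%60, w.min(), w.max()
E
python3 - <<'E'
from pods import *
im=cv2.imread('pics/w1.png')[:,:,::-1].copy(); pose=(np.array([ 0.4896, -0.2569,  0.1309]), np.array([-2.2289, -2.2121,  0.0033]))
for col in('orange','green'):
    for c in blobs(im,col,300,5000):
        m=cv2.moments(c); print(col,round(m['m10']/m['m00']),np.round(pod(c,pose),4))
v=cv2.resize(im[20:190,200:440],None,fx=3.2,fy=3.2,interpolation=cv2.INTER_CUBIC); cv2.imwrite('pics/w1c.png',v[:,:,::-1])
E
```

```text
orange 119 [9.0719 0.0993 0.1129]
orange 243 [3.74265e+01 2.92000e-02 3.25000e-02]
orange 321 [27.0933  0.0285  0.0324]
green 396 [4.09407e+01 2.86000e-02 3.52000e-02]
green 321 [3.08761e+01 2.80000e-02 3.21000e-02]
green 247 [2.1831 0.0285 0.0348]
```

View pics/w1c.png

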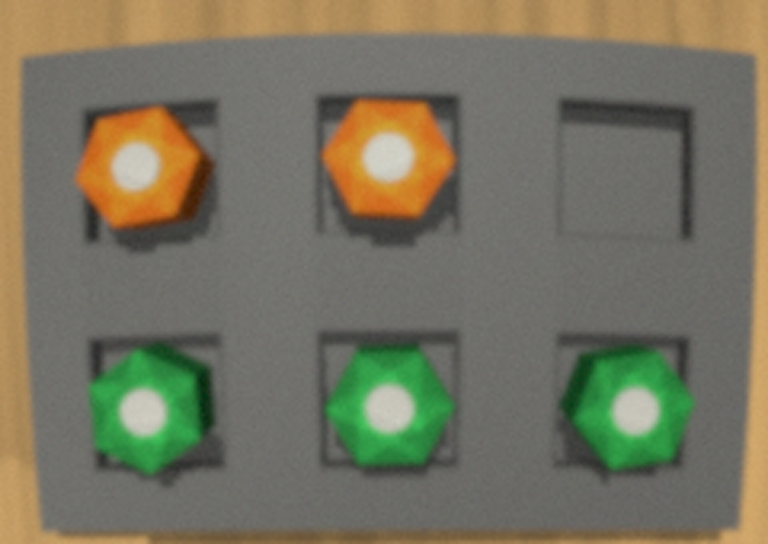

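Call:
servo_tool --slide '[[0.2, 0, 0.1], [0.4, 0, 0.3], [0.4, 0, 0.6], [0.4, 0, 0.6], [0.4, 0, 0.6], [0.4, 0, 0.6]]' --rot '[[0, 0, -0.045], [0, 0, -0.09], [0, 0, -0.13], [0, 0, -0.175], [0, 0, -0.175], [0, 0, -0.175]]'

```text
clock: 3.05
tcp_pos: [0.4911, -0.2176, 0.072]
ee_rot: [1.551, 2.73, -0.001]
ft_force: [0.3, 0.5, -0.2]
width: 0.0426
grip_force: 0.0
```

```bash
python3 to.py 0.49 -0.217 0.018 121
```

```text
tcp [ 0.4911 -0.2176  0.072 ] yaw 120.81 t 3.05 w 0.0426 F [ 0.3  0.5 -0.2]
slide [ 0.011 -0.006  0.54 ] rot [ 0.0001  0.0005 -0.0011]
```

Call:
servo_tool --slide '[[0, 0, 0.3], [0, 0, 0.54], [0, 0, 0.54]]' --rot '[[0, 0, 0], [0, 0, 0], [0, 0, 0]]'

```text
clock: 3.35
tcp_pos: [0.4899, -0.2162, 0.0161]
ee_rot: [-1.546, -2.732, 0.003]
ft_force: [-1.2, -0.2, -0.1]
width: 0.0427
grip_force: 0.0
```

Call:
servo_tool --slide '[[0, 0, 0], [0, 0, 0], [0, 0, 0], [0, 0, 0], [0, 0, 0]]' --rot '[[0, 0, 0], [0, 0, 0], [0, 0, 0], [0, 0, 0], [0, 0, 0]]' --claw 0

```text
clock: 3.85
tcp_pos: [0.4912, -0.2163, 0.0184]
ee_rot: [1.544, 2.735, -0.002]
ft_force: [-3.3, -0.6, 7.0]
width: 0.0263
grip_force: 59.9
```

Call:
servo_tool --slide '[[0, 0, -0.15], [0, 0, -0.4], [0, 0, -0.7], [0, 0, -1], [0, 0, -1], [0, 0, -1]]' --rot '[[0, 0, 0], [0, 0, 0.04], [0, 0, 0.08], [0, 0, 0.12], [0, 0, 0.16], [0, 0, 0.19]]'

```text
clock: 4.45
tcp_pos: [0.4932, -0.2157, 0.1193]
ee_rot: [2.281, 2.153, 0.005]
ft_force: [-0.3, -0.0, -0.9]
width: 0.0263
grip_force: 59.1
```

Call:
servo_tool --slide '[[0.28, 0.16, 0], [0.56, 0.32, 0], [0.84, 0.48, 0]]' --rot '[[0, 0, 0], [0, 0, 0], [0, 0, 0]]'

```text
clock: 4.75
tcp_pos: [0.5452, -0.1332, 0.1181]
ee_rot: [2.279, 2.16, 0.003]
ft_force: [0.4, -0.8, -0.3]
width: 0.0262
grip_force: 59.1
```

Call:
servo_tool --slide '[[0.28, 0.16, 0], [0.56, 0.32, 0], [0.84, 0.48, 0], [0.84, 0.48, 0], [0.84, 0.48, 0]]' --rot '[[0, 0, 0], [0, 0, 0], [0, 0, 0], [0, 0, 0], [0, 0, 0]]'

```text
clock: 5.25
tcp_pos: [0.5969, -0.0515, 0.1177]
ee_rot: [2.277, 2.164, 0.002]
ft_force: [-0.7, -0.2, 0.0]
width: 0.0265
grip_force: 59.1
```

```bash
python3 - <<'E'
from h import *
np.set_printoptions(precision=4,suppress=True)
im,pose=wrist('w2'); print(pose, yawtool(pose[1]), arm.read_state()['width'])
for col in('orange','green'):
    for c in blobs(im,col,3000,1e6):
        q=cv2.approxPolyDP(c,12,True).reshape(-1,2); print(col,cv2.contourArea(c)); print(np.c_[q,cast('wrist',q,.012,pose)[:,:2]])
for c in blobs(im,'red',20,2000): m=c.reshape(-1,2).mean(0); print('red',m,cast('wrist',m,.122,pose))
E
```

```text
(array([ 0.5969, -0.0515,  0.1177]), array([2.2767, 2.1638, 0.0024])) 87.08688245786426 0.026075707855793058
orange 7347.0
[[247.       0.       0.5458   0.1158]
 [244.     105.       0.539    0.0271]
 [313.     105.       0.5945   0.0227]
 [316.       0.       0.6014   0.1098]]
green 3209.0
[[322.     217.       0.5968  -0.0715]
 [293.     248.       0.5694  -0.1   ]
 [295.     278.       0.5684  -0.1318]
 [320.     290.       0.5911  -0.1465]
 [348.     278.       0.6181  -0.1344]
 [350.     256.       0.6202  -0.1108]]
green 7345.0
[[328.       0.       0.6109   0.1093]
 [325.     104.       0.604    0.023 ]
 [394.     108.       0.6594   0.0182]
 [397.       0.       0.6669   0.1097]]
```

View pics/w2.png

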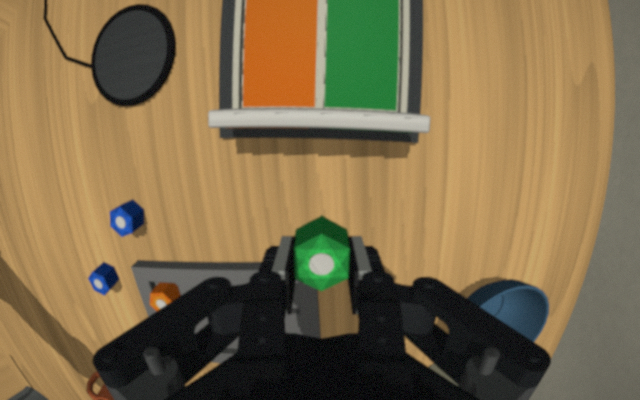

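Wrist view 2: the green pod sits square in the fingers at (321,262). The drawer's orange floor starts at about (279,105) and the green at (360,106), with the front plate at (320,120). The drawer's yaw is about -4.4°. The bay centres come out at orange (0.572,0.095) and green (0.637,0.090), 65 mm apart as described.

Call:
servo_tool --slide '[[0.3, 0.06, 0], [0.6, 0.12, 0], [0.9, 0.17, 0]]' --rot '[[0, 0, 0.008], [0, 0, 0.008], [0, 0, 0.008]]'

```text
clock: 5.6
tcp_pos: [0.6177, 0.0344, 0.1174]
ee_rot: [2.31, 2.128, -0.001]
ft_force: [0.1, 0.5, -0.9]
width: 0.0259
grip_force: 59.1
```

Call:
servo_tool --slide '[[0.3, 0.06, 0], [0.6, 0.12, 0], [0.915, 0.17, 0.3], [0.915, 0.17, 0.5], [0.915, 0.17, 0.5], [0.915, 0.17, 0.5]]' --rot '[[0, 0, 0], [0, 0, 0], [0, 0, 0], [0, 0, 0], [0, 0, 0], [0, 0, 0]]'

```text
clock: 6.2
tcp_pos: [0.6416, 0.1233, 0.0671]
ee_rot: [2.309, 2.129, -0.004]
ft_force: [-0.7, -0.6, 0.5]
width: 0.0264
grip_force: 59.1
```

```bash
python3 to.py 0.64 0.128 0.026 85.6
```

```text
tcp [0.6416 0.1233 0.0671] yaw 85.36 t 6.2 w 0.0264 F [-0.7 -0.6  0.5]
slide [ 0.046 -0.019  0.411] rot [-0.0004  0.0007 -0.0013]
```

Call:
servo_tool --slide '[[0.04, -0.02, 0.2], [0.04, -0.02, 0.41], [0.04, -0.02, 0.41]]' --rot '[[0, 0, 0], [0, 0, 0], [0, 0, 0]]'

```text
clock: 6.5
tcp_pos: [0.6395, 0.1276, 0.0256]
ee_rot: [-2.309, -2.13, 0.005]
ft_force: [-0.3, -0.3, -1.0]
width: 0.0263
grip_force: 59.1
```

Call:
servo_tool --slide '[[0, 0, 0], [0, 0, 0], [0, 0, -0.3], [0, 0, -0.7], [0, 0, -1], [0, 0, -1]]' --rot '[[0, 0, 0], [0, 0, 0], [0, 0, 0], [0, 0, 0], [0, 0, 0], [0, 0, 0]]' --claw 0.5

```text
clock: 7.1
tcp_pos: [0.6445, 0.131, 0.1327]
ee_rot: [2.303, 2.128, 0.016]
ft_force: [0.8, -0.0, 1.0]
width: 0.0426
grip_force: 0.0
```

Call:
servo_tool --slide '[[-0.29, -0.05, 0], [-0.58, -0.1, 0], [-0.88, -0.15, 0]]' --rot '[[0, 0, 0], [0, 0, 0], [0, 0, 0]]'

```text
clock: 7.4
tcp_pos: [0.6182, 0.0427, 0.1268]
ee_rot: [2.306, 2.133, 0.001]
ft_force: [0.0, 0.0, 0.7]
width: 0.0428
grip_force: 0.0
```

Call:
servo_tool --slide '[[-0.29, -0.05, 0], [-0.58, -0.1, 0], [-0.88, -0.15, 0]]' --rot '[[0, 0, 0], [0, 0, 0], [0, 0, 0]]'

```text
clock: 7.7
tcp_pos: [0.5962, -0.0443, 0.1267]
ee_rot: [2.306, 2.132, 0.0]
ft_force: [0.5, -1.0, -0.2]
width: 0.0432
grip_force: 0.0
```

Call:
servo_tool --slide '[[-0.29, -0.05, 0], [-0.58, -0.1, 0], [-0.88, -0.15, 0]]' --rot '[[0, 0, 0], [0, 0, 0], [0, 0, 0]]'

```text
clock: 8.0
tcp_pos: [0.5743, -0.1308, 0.1267]
ee_rot: [2.306, 2.132, 0.0]
ft_force: [0.5, -0.0, 0.0]
width: 0.0427
grip_force: 0.0
```

Call:
servo_tool --slide '[[-0.29, -0.05, 0], [-0.58, -0.1, 0], [-0.88, -0.15, 0.3], [-0.88, -0.15, 0.6], [-0.88, -0.15, 0.6]]' --rot '[[0, 0, 0.04], [0, 0, 0.0855], [0, 0, 0.0855], [0, 0, 0.0855], [0, 0, 0.0855]]'

```text
clock: 8.5
tcp_pos: [0.5495, -0.2169, 0.0635]
ee_rot: [-2.57, -1.798, 0.008]
ft_force: [0.1, 0.8, 0.3]
width: 0.0428
grip_force: 0.0
```

```bash
python3 to.py 0.551 -0.217 0.020 70; python3 - <<'E'
from pods import *
im,pose=wrist('w3')
for col in('orange','green'):
    for c in blobs(im,col,300,8000):
        m=cv2.moments(c); p=(m['m10']/m['m00'],m['m01']/m['m00']);print(col,np.round(p),cast('wrist',p,.024,pose)[0].round(4),np.round(pod(c,pose),4))
E
```

```text
tcp [ 0.5495 -0.2169  0.0635] yaw 69.97 t 8.5 w 0.0428 F [0.1 0.8 0.3]
slide [0.005 0.018 0.434] rot [-0.0022  0.0004 -0.0002]
orange [128. 199.] [ 0.4247 -0.1538  0.024 ] [3.67047e+01 2.87000e-02 3.20000e-02]
orange [197. 167.] [ 0.4884 -0.1542  0.024 ] [27.0069  0.029   0.0322]
green [171. 268.] [ 0.4315 -0.2132  0.024 ] [5.79938e+01 2.79000e-02 4.63000e-02]
green [326. 221.] [ 0.5526 -0.2151  0.024 ] [4.00958e+01 2.81000e-02 3.73000e-02]
```

Call:
servo_tool --slide '[[0, 0.015, 0.2], [0, 0.015, 0.44], [0, 0.015, 0.44]]' --rot '[[0, 0, 0], [0, 0, 0], [0, 0, 0]]'

```text
clock: 8.85
tcp_pos: [0.554, -0.2149, 0.0217]
ee_rot: [-2.568, -1.806, 0.001]
ft_force: [-1.1, 0.1, -0.1]
width: 0.0426
grip_force: 0.0
```

Call:
servo_tool --slide '[[0, 0, 0], [0, 0, 0], [0, 0, 0], [0, 0, 0], [0, 0, 0]]' --rot '[[0, 0, 0], [0, 0, 0], [0, 0, 0], [0, 0, 0], [0, 0, 0]]' --claw 0

```text
clock: 9.35
tcp_pos: [0.5546, -0.2158, 0.0239]
ee_rot: [2.571, 1.805, 0.001]
ft_force: [-3.4, 2.9, 6.9]
width: 0.0256
grip_force: 59.6
```

Call:
servo_tool --slide '[[0, 0, -0.15], [0, 0, -0.4], [0, 0, -0.7], [0, 0, -1], [0, 0, -1]]' --rot '[[0, 0, 0], [0, 0, -0.04], [0, 0, -0.0855], [0, 0, -0.0855], [0, 0, -0.0855]]'

```text
clock: 9.85
tcp_pos: [0.5583, -0.2182, 0.1279]
ee_rot: [2.3, 2.125, 0.009]
ft_force: [1.1, -0.5, -0.1]
width: 0.0255
grip_force: 59.0
```

Call:
servo_tool --slide '[[0.26, 0.05, 0], [0.52, 0.1, 0], [0.77, 0.15, 0]]' --rot '[[0, 0, 0], [0, 0, 0], [0, 0, 0]]'

```text
clock: 10.15
tcp_pos: [0.5758, -0.1407, 0.1229]
ee_rot: [2.307, 2.13, 0.001]
ft_force: [-0.5, 0.4, -0.8]
width: 0.0255
grip_force: 59.0
```

Call:
servo_tool --slide '[[0.26, 0.05, 0], [0.52, 0.1, 0], [0.77, 0.15, 0]]' --rot '[[0, 0, 0], [0, 0, 0], [0, 0, 0]]'

```text
clock: 10.45
tcp_pos: [0.5968, -0.0646, 0.1227]
ee_rot: [2.306, 2.132, 0.001]
ft_force: [0.9, 0.0, 0.2]
width: 0.0256
grip_force: 59.0
```

Call:
servo_tool --slide '[[0.26, 0.05, 0], [0.52, 0.1, 0], [0.77, 0.15, 0]]' --rot '[[0, 0, 0], [0, 0, 0], [0, 0, 0]]'

```text
clock: 10.75
tcp_pos: [0.6179, 0.0111, 0.1226]
ee_rot: [2.306, 2.132, 0.001]
ft_force: [0.7, 0.2, -1.1]
width: 0.0259
grip_force: 59.0
```

Call:
servo_tool --slide '[[0.26, 0.05, 0], [0.52, 0.1, 0], [0.77, 0.15, 0], [0.77, 0.15, 0.3], [0.77, 0.15, 0.3]]' --rot '[[0, 0, 0], [0, 0, 0], [0, 0, 0], [0, 0, 0], [0, 0, 0]]'

```text
clock: 11.25
tcp_pos: [0.636, 0.0862, 0.0898]
ee_rot: [-2.303, -2.133, 0.007]
ft_force: [-1.5, -0.7, -0.7]
width: 0.0255
grip_force: 64.7
```

```bash
python3 to.py 0.6367 0.0864 0.026 85.6; python3 - <<'E'
from pods import *
im,pose=wrist('w4')
for c in blobs(im,'green',300,80000):
        m=cv2.moments(c); p=(m['m10']/m['m00'],m['m01']/m['m00']);print(cv2.contourArea(c),np.round(p),cast('wrist',p,.034,pose)[0].round(4))
E
```

```text
tcp [0.636  0.0862 0.0898] yaw 85.62 t 11.25 w 0.0255 F [-1.5 -0.7 -0.7]
slide [0.003 0.01  0.638] rot [-0.0017  0.0005  0.0001]
11859.5 [323. 191.] [0.6383 0.1037 0.034 ]
```

View pics/w4.png

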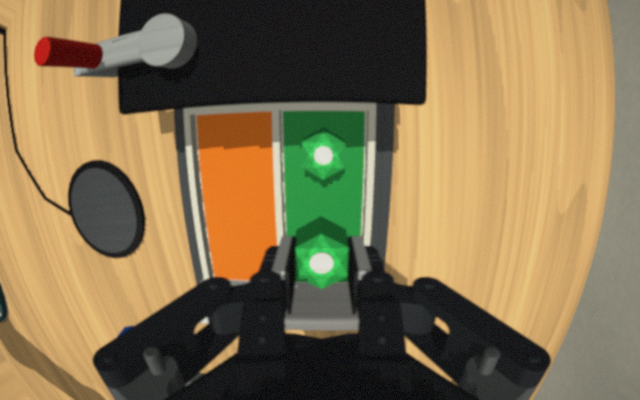

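Call:
servo_tool --slide '[[0, 0.01, 0.3], [0, 0.01, 0.62], [0, 0.01, 0.62]]' --rot '[[0, 0, 0], [0, 0, 0], [0, 0, 0]]'

```text
clock: 11.6
tcp_pos: [0.637, 0.0836, 0.028]
ee_rot: [-2.307, -2.129, 0.009]
ft_force: [-0.3, 0.8, 0.7]
width: 0.0254
grip_force: 76.9
```

Call:
servo_tool --slide '[[0, 0, 0], [0, 0, 0], [0, 0, -0.3], [0, 0, -0.7], [0, 0, -1], [0, 0, -1]]' --rot '[[0, 0, 0], [0, 0, 0], [0, 0, 0], [0, 0, 0], [0, 0, 0], [0, 0, 0]]' --claw 0.5

```text
clock: 12.2
tcp_pos: [0.6436, 0.0865, 0.1372]
ee_rot: [2.302, 2.128, 0.016]
ft_force: [1.1, 0.6, 1.0]
width: 0.0428
grip_force: 0.0
```

Call:
servo_tool --slide '[[-0.26, -0.15, 0], [-0.52, -0.3, 0], [-0.79, -0.46, 0]]' --rot '[[0, 0, 0], [0, 0, 0], [0, 0, 0]]'

```text
clock: 12.5
tcp_pos: [0.587, 0.0099, 0.1313]
ee_rot: [2.305, 2.133, 0.002]
ft_force: [-0.2, -0.5, -0.4]
width: 0.043
grip_force: 0.0
```

Call:
servo_tool --slide '[[-0.26, -0.15, 0], [-0.52, -0.3, 0], [-0.79, -0.46, 0]]' --rot '[[0, 0, 0], [0, 0, 0], [0, 0, 0]]'

```text
clock: 12.8
tcp_pos: [0.5348, -0.0656, 0.1312]
ee_rot: [2.306, 2.132, 0.001]
ft_force: [-0.1, -0.4, -0.7]
width: 0.0426
grip_force: 0.0
```

Call:
servo_tool --slide '[[-0.26, -0.15, 0], [-0.52, -0.3, 0], [-0.79, -0.46, 0]]' --rot '[[0, 0, 0], [0, 0, 0], [0, 0, 0]]'

```text
clock: 13.1
tcp_pos: [0.4828, -0.1408, 0.1311]
ee_rot: [2.305, 2.132, 0.001]
ft_force: [0.2, -0.8, 0.3]
width: 0.0429
grip_force: 0.0
```

Call:
servo_tool --slide '[[-0.26, -0.15, 0], [-0.52, -0.3, 0], [-0.79, -0.46, 0], [-0.79, -0.46, 0.4], [-0.79, -0.46, 0.6], [-0.79, -0.46, 0.6]]' --rot '[[0, 0, -0.0244], [0, 0, -0.0244], [0, 0, -0.0244], [0, 0, -0.0244], [0, 0, -0.0244], [0, 0, -0.0244]]'

```text
clock: 13.7
tcp_pos: [0.4295, -0.2149, 0.069]
ee_rot: [-2.222, -2.217, 0.003]
ft_force: [0.2, -0.4, 0.8]
width: 0.0427
grip_force: 0.0
```

```bash
python3 to.py 0.429 -0.216 0.021 90; python3 - <<'E'
from pods import *
im,pose=wrist('w5')
for col in('orange','green'):
    for c in blobs(im,col,300,8000):
        m=cv2.moments(c); p=(m['m10']/m['m00'],m['m01']/m['m00']);print(col,np.round(p),cast('wrist',p,.024,pose)[0].round(4),np.round(pod(c,pose),4))
E
```

```text
tcp [ 0.4295 -0.2149  0.069 ] yaw 89.86 t 13.7 w 0.0427 F [ 0.2 -0.4  0.8]
slide [-0.011 -0.003  0.48 ] rot [-0.0012 -0.0003 -0.0008]
orange [420. 130.] [ 0.4914 -0.1546  0.024 ] [26.6543  0.0287  0.0327]
orange [319. 128.] [ 0.4282 -0.1545  0.024 ] [3.61295e+01 2.87000e-02 3.23000e-02]
green [319. 221.] [ 0.428  -0.2146  0.024 ] [2.8648 0.028  0.0368]
```

Call:
servo_tool --slide '[[0, -0.01, 0.25], [0, -0.01, 0.48], [0, -0.01, 0.48]]' --rot '[[0, 0, 0], [0, 0, 0], [0, 0, 0]]'

```text
clock: 14.05
tcp_pos: [0.4301, -0.2144, 0.0219]
ee_rot: [-2.221, -2.22, 0.001]
ft_force: [-0.7, 0.2, 0.4]
width: 0.0424
grip_force: 0.0
```

Call:
servo_tool --slide '[[0, 0, 0], [0, 0, 0], [0, 0, 0], [0, 0, 0], [0, 0, 0]]' --rot '[[0, 0, 0], [0, 0, 0], [0, 0, 0], [0, 0, 0], [0, 0, 0]]' --claw 0

```text
clock: 14.55
tcp_pos: [0.4312, -0.2152, 0.0238]
ee_rot: [2.221, 2.218, 0.002]
ft_force: [-1.0, 0.5, 7.5]
width: 0.0254
grip_force: 59.7
```

Call:
servo_tool --slide '[[0, 0, -0.15], [0, 0, -0.4], [0, 0, -0.7], [0, 0, -1], [0, 0, -1]]' --rot '[[0, 0, 0], [0, 0, 0.0244], [0, 0, 0.0244], [0, 0, 0.0244], [0, 0, 0.0244]]'

```text
clock: 15.05
tcp_pos: [0.4325, -0.2161, 0.1261]
ee_rot: [2.302, 2.127, 0.005]
ft_force: [1.1, -0.6, -0.4]
width: 0.0256
grip_force: 58.9
```

Call:
servo_tool --slide '[[0.3, 0.2, 0], [0.6, 0.4, 0], [0.92, 0.61, 0]]' --rot '[[0, 0, 0], [0, 0, 0], [0, 0, 0]]'

```text
clock: 15.35
tcp_pos: [0.4982, -0.1279, 0.1222]
ee_rot: [2.309, 2.13, -0.001]
ft_force: [0.8, -0.5, -2.0]
width: 0.0255
grip_force: 58.9
```

Call:
servo_tool --slide '[[0.3, 0.2, 0], [0.6, 0.4, 0], [0.92, 0.61, 0]]' --rot '[[0, 0, 0], [0, 0, 0], [0, 0, 0]]'

```text
clock: 15.65
tcp_pos: [0.5663, -0.0403, 0.1219]
ee_rot: [-2.307, -2.132, 0.002]
ft_force: [0.1, 0.1, -0.3]
width: 0.0258
grip_force: 58.9
```

Call:
servo_tool --slide '[[0.3, 0.2, 0], [0.6, 0.4, 0], [0.92, 0.61, 0], [0.92, 0.61, 0.1], [0.92, 0.61, 0.1]]' --rot '[[0, 0, 0], [0, 0, 0], [0, 0, 0], [0, 0, 0], [0, 0, 0]]'

```text
clock: 16.15
tcp_pos: [0.6331, 0.047, 0.1107]
ee_rot: [-2.303, -2.134, 0.004]
ft_force: [-1.3, -0.7, -0.6]
width: 0.0258
grip_force: 58.9
```

```bash
python3 to.py 0.6335 0.0455 0.027 85.6
```

```text
tcp [0.6331 0.047  0.1107] yaw 85.65 t 16.15 w 0.0258 F [-1.3 -0.7 -0.6]
slide [-0.014  0.008  0.837] rot [-0.001   0.0001  0.0003]
```

Call:
servo_tool --slide '[[-0.01, 0.01, 0.3], [-0.01, 0.01, 0.6], [-0.01, 0.01, 0.83], [-0.01, 0.01, 0.83]]' --rot '[[0, 0, 0], [0, 0, 0], [0, 0, 0], [0, 0, 0]]'

```text
clock: 16.55
tcp_pos: [0.6325, 0.0427, 0.0273]
ee_rot: [-2.307, -2.129, 0.008]
ft_force: [-0.5, -0.6, 0.4]
width: 0.0254
grip_force: 73.6
```

Call:
servo_tool --slide '[[0, 0, 0], [0, 0, 0], [0, 0, -0.3], [0, 0, -0.7], [0, 0, -1], [0, 0, -1]]' --rot '[[0, 0, 0], [0, 0, 0], [0, 0, 0], [0, 0, 0], [0, 0, 0], [0, 0, 0]]' --claw 0.5

```text
clock: 17.15
tcp_pos: [0.6385, 0.0448, 0.1345]
ee_rot: [2.303, 2.128, 0.012]
ft_force: [0.7, -0.0, -0.5]
width: 0.043
grip_force: 0.0
```

Call:
servo_tool --slide '[[-0.24, -0.14, 0], [-0.48, -0.28, 0], [-0.7, -0.43, 0]]' --rot '[[0, 0, 0], [0, 0, 0], [0, 0, 0]]'

```text
clock: 17.45
tcp_pos: [0.5856, -0.0232, 0.129]
ee_rot: [2.307, 2.132, -0.001]
ft_force: [0.2, 0.0, -0.2]
width: 0.0425
grip_force: 0.0
```

Call:
servo_tool --slide '[[-0.24, -0.14, 0], [-0.48, -0.28, 0], [-0.7, -0.43, 0]]' --rot '[[0, 0, 0], [0, 0, 0], [0, 0, 0]]'

```text
clock: 17.75
tcp_pos: [0.537, -0.0897, 0.129]
ee_rot: [-2.308, -2.132, 0.001]
ft_force: [1.0, 1.1, 0.3]
width: 0.0426
grip_force: 0.0
```

Call:
servo_tool --slide '[[-0.24, -0.14, 0], [-0.48, -0.28, 0], [-0.7, -0.43, 0.2], [-0.7, -0.43, 0.4], [-0.7, -0.43, 0.6], [-0.7, -0.43, 0.6]]' --rot '[[0, 0, -0.045], [0, 0, -0.09], [0, 0, -0.135], [0, 0, -0.18], [0, 0, -0.18], [0, 0, -0.18]]'

```text
clock: 18.35
tcp_pos: [0.4875, -0.1548, 0.0673]
ee_rot: [-1.619, -2.686, 0.003]
ft_force: [-0.4, 0.2, 0.2]
width: 0.0425
grip_force: 0.0
```

```bash
python3 to.py 0.4905 -0.155 0.021 118; python3 - <<'E'
from pods import *
im,pose=wrist('w6')
for col in('orange','green'):
    for c in blobs(im,col,300,8000):
        m=cv2.moments(c); p=(m['m10']/m['m00'],m['m01']/m['m00']);print(col,np.round(p),cast('wrist',p,.024,pose)[0].round(4),np.round(pod(c,pose),4))
E
```

```text
tcp [ 0.4875 -0.1548  0.0673] yaw 117.84 t 18.35 w 0.0425 F [-0.4  0.2  0.2]
slide [-0.017  0.028  0.462] rot [-0.0013 -0.001  -0.0009]
orange [ 39. 312.] [ 0.2546 -0.4187  0.024 ] [6.4074 0.1116 0.1526]
orange [325. 224.] [ 0.4907 -0.1543  0.024 ] [3.07452e+01 2.87000e-02 3.63000e-02]
orange [238. 180.] [ 0.4278 -0.1541  0.024 ] [3.50757e+01 2.88000e-02 3.58000e-02]
orange [561.  16.] [0.5719 0.0678 0.024 ] [13.0662  0.0379  0.0802]
green [592. 129.] [0.6448 0.0117 0.024 ] [2.48613e+01 1.85000e-02 8.62000e-02]
green [611.  44.] [0.6319 0.0918 0.024 ] [5.1487 0.0564 0.134 ]
```

Call:
servo_tool --slide '[[-0.02, 0.03, 0.25], [-0.02, 0.03, 0.46], [-0.02, 0.03, 0.46]]' --rot '[[0, 0, 0], [0, 0, 0], [0, 0, 0]]'

```text
clock: 18.7
tcp_pos: [0.4929, -0.1544, 0.0224]
ee_rot: [-1.618, -2.69, 0.002]
ft_force: [-0.7, -0.0, -0.4]
width: 0.0427
grip_force: 0.0
```

Call:
servo_tool --slide '[[0, 0, 0], [0, 0, 0], [0, 0, 0], [0, 0, 0], [0, 0, 0]]' --rot '[[0, 0, 0], [0, 0, 0], [0, 0, 0], [0, 0, 0], [0, 0, 0]]' --claw 0

```text
clock: 19.2
tcp_pos: [0.4923, -0.1552, 0.0244]
ee_rot: [-1.62, -2.69, 0.003]
ft_force: [-5.0, -0.5, 7.6]
width: 0.0258
grip_force: 59.8
```

Call:
servo_tool --slide '[[0, 0, -0.15], [0, 0, -0.4], [0, 0, -0.7], [0, 0, -1], [0, 0, -1], [0, 0, -1]]' --rot '[[0, 0, 0], [0, 0, 0.045], [0, 0, 0.09], [0, 0, 0.135], [0, 0, 0.18], [0, 0, 0.18]]'

```text
clock: 19.8
tcp_pos: [0.4956, -0.1549, 0.1253]
ee_rot: [2.303, 2.13, 0.005]
ft_force: [0.1, -0.0, 0.5]
width: 0.0254
grip_force: 59.1
```

Call:
servo_tool --slide '[[0.3, 0.07, 0], [0.6, 0.14, 0], [0.92, 0.21, 0]]' --rot '[[0, 0, 0], [0, 0, 0], [0, 0, 0]]'

```text
clock: 20.1
tcp_pos: [0.5222, -0.0641, 0.1231]
ee_rot: [2.304, 2.135, 0.001]
ft_force: [0.7, 0.8, -0.5]
width: 0.0256
grip_force: 59.1
```

Call:
servo_tool --slide '[[0.3, 0.07, 0], [0.6, 0.14, 0], [0.92, 0.21, 0]]' --rot '[[0, 0, 0], [0, 0, 0], [0, 0, 0]]'

```text
clock: 20.4
tcp_pos: [0.5502, 0.0265, 0.1229]
ee_rot: [-2.303, -2.137, -0.0]
ft_force: [0.7, 0.3, -0.1]
width: 0.0256
grip_force: 59.1
```

Call:
servo_tool --slide '[[0.3, 0.07, 0], [0.6, 0.14, 0], [0.92, 0.21, 0], [0.92, 0.21, 0.1], [0.92, 0.21, 0.1]]' --rot '[[0, 0, 0], [0, 0, 0], [0, 0, 0], [0, 0, 0], [0, 0, 0]]'

```text
clock: 20.9
tcp_pos: [0.577, 0.1163, 0.1119]
ee_rot: [-2.301, -2.137, 0.003]
ft_force: [-1.2, -0.7, -1.0]
width: 0.0252
grip_force: 59.1
```

```bash
python3 to.py 0.5735 0.1146 0.027 85.6; python3 -c "
from h import *
im,pose=wrist('w7')"
```

```text
tcp [0.577  0.1163 0.1119] yaw 85.78 t 20.9 w 0.0252 F [-1.2 -0.7 -1. ]
slide [-0.019 -0.032  0.849] rot [-0.0008  0.0001  0.001 ]
```

View pics/w7.png

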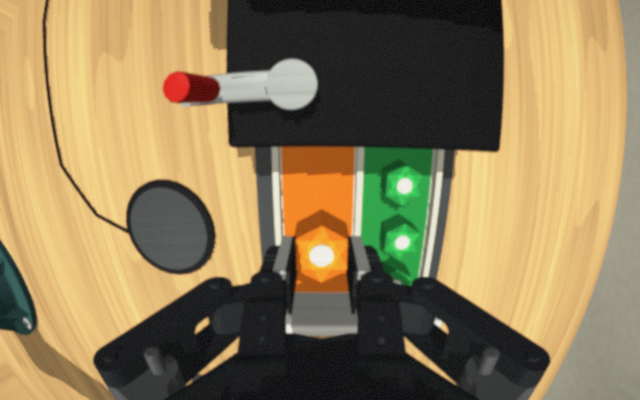

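Call:
servo_tool --slide '[[-0.02, -0.03, 0.3], [-0.02, -0.03, 0.6], [-0.02, -0.03, 0.84], [-0.02, -0.03, 0.84]]' --rot '[[0, 0, 0], [0, 0, 0], [0, 0, 0], [0, 0, 0]]'

```text
clock: 21.35
tcp_pos: [0.5729, 0.1112, 0.027]
ee_rot: [-2.306, -2.131, 0.008]
ft_force: [0.4, -1.6, 0.2]
width: 0.0256
grip_force: 79.6
```

Call:
servo_tool --slide '[[0, 0, 0], [0, 0, 0], [0, 0, -0.3], [0, 0, -0.7], [0, 0, -1], [0, 0, -1]]' --rot '[[0, 0, 0], [0, 0, 0], [0, 0, 0], [0, 0, 0], [0, 0, 0], [0, 0, 0]]' --claw 0.5

```text
clock: 21.95
tcp_pos: [0.5786, 0.1143, 0.1348]
ee_rot: [2.303, 2.129, 0.015]
ft_force: [0.7, 0.2, -0.4]
width: 0.043
grip_force: 0.0
```

Call:
servo_tool --slide '[[-0.3, -0.14, 0], [-0.6, -0.28, 0], [-0.93, -0.42, 0]]' --rot '[[0, 0, 0], [0, 0, 0], [0, 0, 0]]'

```text
clock: 22.25
tcp_pos: [0.5252, 0.0236, 0.1297]
ee_rot: [2.305, 2.134, 0.001]
ft_force: [0.7, -0.6, 0.0]
width: 0.0427
grip_force: 0.0
```

Call:
servo_tool --slide '[[-0.3, -0.14, 0], [-0.6, -0.28, 0], [-0.93, -0.42, 0]]' --rot '[[0, 0, 0], [0, 0, 0], [0, 0, 0]]'

```text
clock: 22.55
tcp_pos: [0.4759, -0.0662, 0.1296]
ee_rot: [2.305, 2.133, 0.001]
ft_force: [0.8, -0.4, -0.1]
width: 0.0427
grip_force: 0.0
```

Call:
servo_tool --slide '[[-0.3, -0.14, 0], [-0.6, -0.28, 0], [-0.93, -0.42, 0.2], [-0.93, -0.42, 0.4], [-0.93, -0.42, 0.6], [-0.93, -0.42, 0.6]]' --rot '[[0, 0, 0.035], [0, 0, 0.07], [0, 0, 0.109], [0, 0, 0.109], [0, 0, 0.109], [0, 0, 0.109]]'

```text
clock: 23.15
tcp_pos: [0.4259, -0.1548, 0.0679]
ee_rot: [-2.635, -1.706, 0.004]
ft_force: [-0.7, -0.4, 0.9]
width: 0.0431
grip_force: 0.0
```

```bash
python3 to.py 0.428 -0.1545 0.021 66; python3 - <<'E'
from pods import *
im,pose=wrist('w8')
for col in('orange','green'):
    for c in blobs(im,col,300,8000):
        m=cv2.moments(c); p=(m['m10']/m['m00'],m['m01']/m['m00']);print(col,np.round(p),cast('wrist',p,.024,pose)[0].round(4),np.round(pod(c,pose),4))
E
```

```text
tcp [ 0.4259 -0.1548  0.0679] yaw 65.86 t 23.15 w 0.0431 F [-0.7 -0.4  0.9]
slide [0.012 0.02  0.469] rot [-0.0011  0.0003 -0.0008]
orange [324. 220.] [ 0.4276 -0.1542  0.024 ] [3.52313e+01 2.87000e-02 3.56000e-02]
```

Call:
servo_tool --slide '[[0.01, 0.02, 0.25], [0.01, 0.02, 0.47], [0.01, 0.02, 0.47]]' --rot '[[0, 0, 0], [0, 0, 0], [0, 0, 0]]'

```text
clock: 23.5
tcp_pos: [0.4294, -0.154, 0.0216]
ee_rot: [-2.634, -1.709, 0.002]
ft_force: [-0.9, 0.2, 0.5]
width: 0.0426
grip_force: 0.0
```

Call:
servo_tool --slide '[[0, 0, 0], [0, 0, 0], [0, 0, 0], [0, 0, 0], [0, 0, 0]]' --rot '[[0, 0, 0], [0, 0, 0], [0, 0, 0], [0, 0, 0], [0, 0, 0]]' --claw 0

```text
clock: 24.0
tcp_pos: [0.4303, -0.1547, 0.0234]
ee_rot: [2.635, 1.708, 0.002]
ft_force: [-0.5, 1.2, 8.2]
width: 0.0255
grip_force: 59.8
```

Call:
servo_tool --slide '[[0, 0, -0.15], [0, 0, -0.4], [0, 0, -0.7], [0, 0, -1], [0, 0, -1]]' --rot '[[0, 0, 0], [0, 0, -0.035], [0, 0, -0.07], [0, 0, -0.109], [0, 0, -0.109]]'

```text
clock: 24.5
tcp_pos: [0.432, -0.1554, 0.1258]
ee_rot: [2.301, 2.129, 0.006]
ft_force: [0.4, 0.4, -0.4]
width: 0.0259
grip_force: 59.1
```

Call:
servo_tool --slide '[[0.25, 0.14, 0], [0.5, 0.28, 0], [0.765, 0.415, 0]]' --rot '[[0, 0, 0], [0, 0, 0], [0, 0, 0]]'

```text
clock: 24.8
tcp_pos: [0.4772, -0.0814, 0.1221]
ee_rot: [2.31, 2.129, -0.0]
ft_force: [-0.4, 0.2, -0.0]
width: 0.0254
grip_force: 59.1
```

Call:
servo_tool --slide '[[0.25, 0.14, 0], [0.5, 0.28, 0], [0.765, 0.415, 0]]' --rot '[[0, 0, 0], [0, 0, 0], [0, 0, 0]]'

```text
clock: 25.1
tcp_pos: [0.5246, -0.0078, 0.1218]
ee_rot: [-2.308, -2.131, 0.001]
ft_force: [0.4, -0.3, 0.2]
width: 0.0254
grip_force: 59.1
```

Call:
servo_tool --slide '[[0.25, 0.14, 0], [0.5, 0.28, 0], [0.765, 0.415, 0], [0.765, 0.415, 0.1], [0.765, 0.415, 0.1]]' --rot '[[0, 0, 0], [0, 0, 0], [0, 0, 0], [0, 0, 0], [0, 0, 0]]'

```text
clock: 25.6
tcp_pos: [0.5704, 0.0647, 0.1107]
ee_rot: [-2.305, -2.133, 0.005]
ft_force: [-0.5, -1.4, -1.8]
width: 0.0259
grip_force: 59.1
```

```bash
python3 to.py 0.5697 0.0648 0.027 85.6
```

```text
tcp [0.5704 0.0647 0.1107] yaw 85.56 t 25.6 w 0.0259 F [-0.5 -1.4 -1.8]
slide [ 0.001 -0.004  0.837] rot [-0.001   0.0004 -0.0002]
```

Call:
servo_tool --slide '[[0, 0, 0.3], [0, 0, 0.6], [0, 0, 0.83], [0, 0, 0.83]]' --rot '[[0, 0, 0], [0, 0, 0], [0, 0, 0], [0, 0, 0]]'

```text
clock: 26.0
tcp_pos: [0.5687, 0.0622, 0.0268]
ee_rot: [-2.307, -2.129, 0.01]
ft_force: [-0.5, -0.4, -0.7]
width: 0.0255
grip_force: 77.0
```

Call:
servo_tool --slide '[[0, 0, 0], [0, 0, 0], [0, 0, -0.3], [0, 0, -0.7], [0, 0, -1], [0, 0, -1]]' --rot '[[0, 0, 0], [0, 0, 0], [0, 0, 0], [0, 0, 0], [0, 0, 0], [0, 0, 0]]' --claw 0.5

```text
clock: 26.6
tcp_pos: [0.5752, 0.0648, 0.1346]
ee_rot: [2.303, 2.128, 0.013]
ft_force: [1.2, 0.6, 0.1]
width: 0.0428
grip_force: 0.0
```

Call:
servo_tool --slide '[[-0.26, 0.14, 0], [-0.53, 0.27, 0], [-0.53, 0.27, 0]]' --rot '[[0, 0, 0], [0, 0, 0], [0, 0, 0]]'

```text
clock: 26.9
tcp_pos: [0.5958, 0.0033, 0.1295]
ee_rot: [2.312, 2.121, -0.002]
ft_force: [-0.2, -0.1, -0.6]
width: 0.0424
grip_force: 0.0
```

Call:
servo_tool --slide '[[-0.26, 0.14, 0], [-0.53, 0.27, 0], [-0.53, 0.27, 0], [-0.53, 0.27, 0]]' --rot '[[0, 0, 0], [0, 0, 0], [0, 0, 0], [0, 0, 0]]' --claw 0

```text
clock: 27.3
tcp_pos: [0.6168, -0.0458, 0.1291]
ee_rot: [-2.308, -2.13, 0.001]
ft_force: [-0.5, -0.0, -0.6]
width: 0.0001
grip_force: 0.0
```

```bash
python3 to.py 0.616 -0.044 0.045 85.6; python3 -c "
from h import *
im,pose=wrist('w9')
cv2.imwrite('pics/t9.png',cv2.resize(arm.capture('top')[120:260,160:380],None,fx=3.5,fy=3.5,interpolation=cv2.INTER_CUBIC)[:,:,::-1])"
```

```text
tcp [ 0.6168 -0.0458  0.1291] yaw 85.4 t 27.3 w 0.0001 F [-0.5 -0.  -0.6]
slide [ 0.017 -0.009  0.841] rot [-0.0002 -0.     -0.0011]
```

View pics/w9.png

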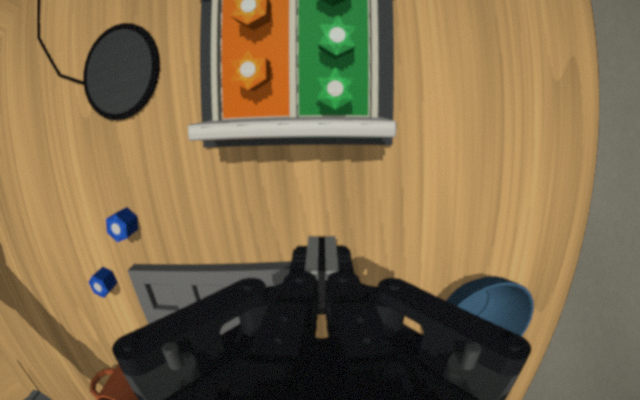

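View pics/t9.png

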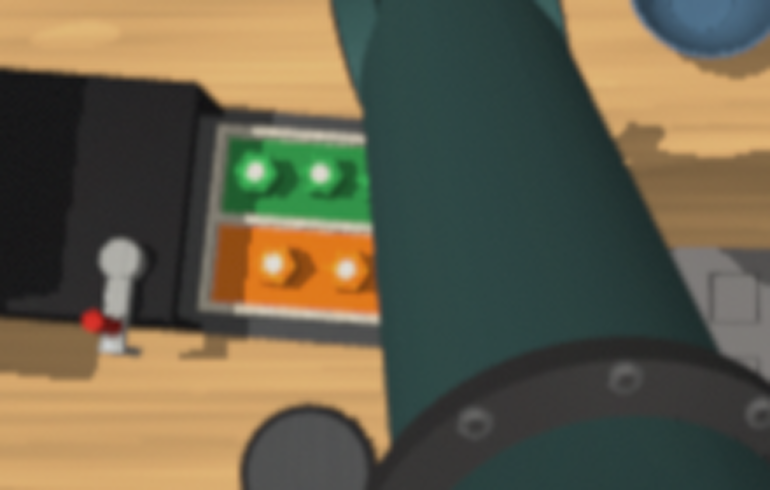

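Wrist view 9 and the top crop show all five pods standing on their floors: two orange at (250,12) and (248,70), three green at (335,0), (337,36) and (335,88). The front plate's outer top edge is at about row 138.

```bash
python3 - <<'E'
from h import *
s=arm.read_state(); pose=(np.array(s['tcp_pos']),np.array(s['ee_rot']))
print('plate outer top',cast('wrist',[[190,138],[292,137],[394,135]],.06,pose).round(4)[:,:2])
print('plate inner top',cast('wrist',[[292,124]],.06,pose).round(4)[:,:2])
p7=(np.array([.577,.1163,.1119]),np.array([-2.301,-2.137,.003]))
print('roof',cast('wrist',[[232,146],[365,148],[498,150]],.08,p7).round(4)[:,:2])
print('pivot',cast('wrist',[[292,84]],.1,p7).round(4)[:,:2],'peg',cast('wrist',[[179,87]],.134,p7).round(4)[:,:2])
E
```

```text
plate outer top [[0.5258 0.0176]
 [0.6007 0.0101]
 [0.6711 0.0067]]
plate inner top [[0.6015 0.019 ]]
roof [[0.5292 0.1719]
 [0.6056 0.1645]
 [0.6926 0.1598]]
pivot [[0.5692 0.2022]] peg [[0.5255 0.2051]]
```

Call:
servo_tool --slide '[[0.02, 0, 0.3], [0.02, 0, 0.6], [0.02, 0, 0.84], [0.02, 0, 0.84]]' --rot '[[0, 0, 0], [0, 0, 0], [0, 0, 0], [0, 0, 0]]'

```text
clock: 27.8
tcp_pos: [0.6142, -0.0414, 0.0424]
ee_rot: [-2.3, -2.132, 0.007]
ft_force: [0.1, 0.4, 0.7]
width: -0.0
grip_force: 0.0
```

Call:
servo_tool --slide '[[0.15, 0, 0], [0.28, 0, 0], [0.38, 0, 0], [0.44, 0, 0], [0.5, 0, 0], [0.57, 0, 0], [0.65, 0, 0], [0.74, 0, 0]]' --rot '[[0, 0, 0], [0, 0, 0], [0, 0, 0], [0, 0, 0], [0, 0, 0], [0, 0, 0], [0, 0, 0], [0, 0, 0]]'

```text
clock: 28.6
tcp_pos: [0.6233, 0.0303, 0.0453]
ee_rot: [2.307, 2.131, -0.001]
ft_force: [-0.3, -2.7, 1.5]
width: 0.0002
grip_force: 1.0
```

Call:
servo_tool --slide '[[0.1, 0, 0], [0.2, 0, 0], [0.3, 0, 0], [0.4, 0, 0], [0.5, 0, 0], [0.6, 0, 0], [0.7, 0, 0], [0.8, 0, 0]]' --rot '[[0, 0, 0], [0, 0, 0], [0, 0, 0], [0, 0, 0], [0, 0, 0], [0, 0, 0], [0, 0, 0], [0, 0, 0]]'

```text
clock: 29.4
tcp_pos: [0.6295, 0.111, 0.0453]
ee_rot: [-2.307, -2.133, 0.0]
ft_force: [1.0, -2.2, 1.0]
width: -0.0001
grip_force: 1.0
```

```bash
python3 to.py 0.632 0.153 0.045 85.6
```

```text
tcp [0.6295 0.111  0.0453] yaw 85.51 t 29.4 w -0.0001 F [ 1.  -2.2  1. ]
slide [ 0.421 -0.008  0.003] rot [-0.      0.     -0.0005]
```

Call:
servo_tool --slide '[[0.1, 0, 0], [0.19, 0, 0], [0.26, 0, 0], [0.32, 0, 0], [0.35, 0, 0], [0.38, 0, 0]]' --rot '[[0, 0, 0], [0, 0, 0], [0, 0, 0], [0, 0, 0], [0, 0, 0], [0, 0, 0]]'

```text
clock: 30.0
tcp_pos: [0.6316, 0.139, 0.0453]
ee_rot: [2.307, 2.124, -0.019]
ft_force: [-1.4, -16.1, 9.4]
width: -0.0001
grip_force: 8.2
```

Call:
servo_tool --slide '[[0.01, 0, 0], [0.02, 0, 0], [0.03, 0, 0], [0.04, 0, 0]]' --rot '[[0, 0, 0], [0, 0, 0], [0, 0, 0], [0, 0, 0]]'

```text
clock: 30.4
tcp_pos: [0.6315, 0.1391, 0.0454]
ee_rot: [2.308, 2.119, -0.026]
ft_force: [-1.6, -19.3, 10.8]
width: -0.0001
grip_force: 9.5
```

Call:
servo_tool --slide '[[0.01, 0, 0], [0.02, 0, 0], [0.02, 0, 0]]' --rot '[[0, 0, 0], [0, 0, 0], [0, 0, 0]]'

```text
clock: 30.7
tcp_pos: [0.6315, 0.139, 0.0453]
ee_rot: [2.308, 2.117, -0.03]
ft_force: [-1.9, -19.6, 11.8]
width: -0.0003
grip_force: 10.1
```

The drawer stopped about 14 mm earlier than I expected, at 20 N. I back off and look.

Call:
servo_tool --slide '[[-0.1, 0, 0], [-0.3, 0, -0.2], [-0.6, 0, -0.6], [-0.9, 0, -0.8], [-0.9, 0, -0.8]]' --rot '[[0, 0, 0], [0, 0, 0], [0, 0, 0], [0, 0, 0], [0, 0, 0]]'

```text
clock: 31.2
tcp_pos: [0.6277, 0.0593, 0.1281]
ee_rot: [2.311, 2.122, 0.003]
ft_force: [-0.0, -0.3, 0.1]
width: 0.0004
grip_force: 0.0
```

```bash
python3 to.py 0.632 0.153 0.045 85.6; python3 -c "
from h import *
im,pose=wrist('w10')"
```

```text
tcp [0.6277 0.0593 0.1281] yaw 85.12 t 31.2 w 0.0004 F [-0.  -0.3  0.1]
slide [ 0.939 -0.041  0.829] rot [ 0.0015  0.0006 -0.0027]
```

View pics/w10.png

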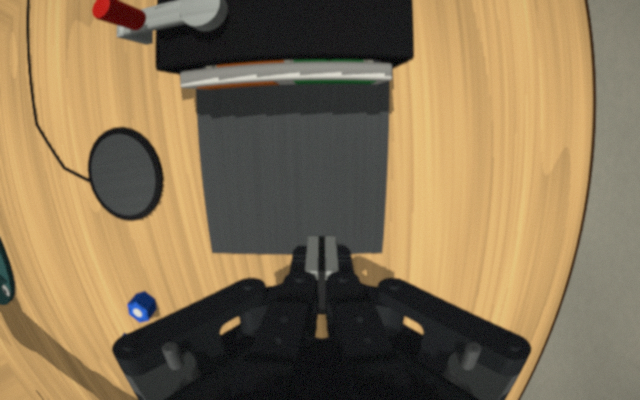

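```bash
python3 - <<'E'
from h import *
s=arm.read_state(); pose=(np.array(s['tcp_pos']),np.array(s['ee_rot']))
print('plate outer top',cast('wrist',[[184,88],[290,85],[390,82]],.06,pose).round(4)[:,:2])
print('plate inner top',cast('wrist',[[290,76]],.06,pose).round(4)[:,:2])
print('roof',cast('wrist',[[158,69],[285,62],[410,60]],.08,pose).round(4)[:,:2])
im=cv2.imread('pics/w10.png'); t=arm.capture('top')[:,:,::-1]
a=cv2.resize(im[0:110,130:430],(800,293),interpolation=cv2.INTER_CUBIC)
b=cv2.resize(t[130:220,150:396],(800,293),interpolation=cv2.INTER_CUBIC)
cv2.imwrite('pics/c10.png',np.vstack([a,b]))
E
```

```text
plate outer top [[0.538  0.1606]
 [0.6137 0.1516]
 [0.6807 0.1491]]
plate inner top [[0.6142 0.1577]]
roof [[0.529  0.1749]
 [0.6137 0.1647]
 [0.6899 0.1616]]
```

View pics/c10.png

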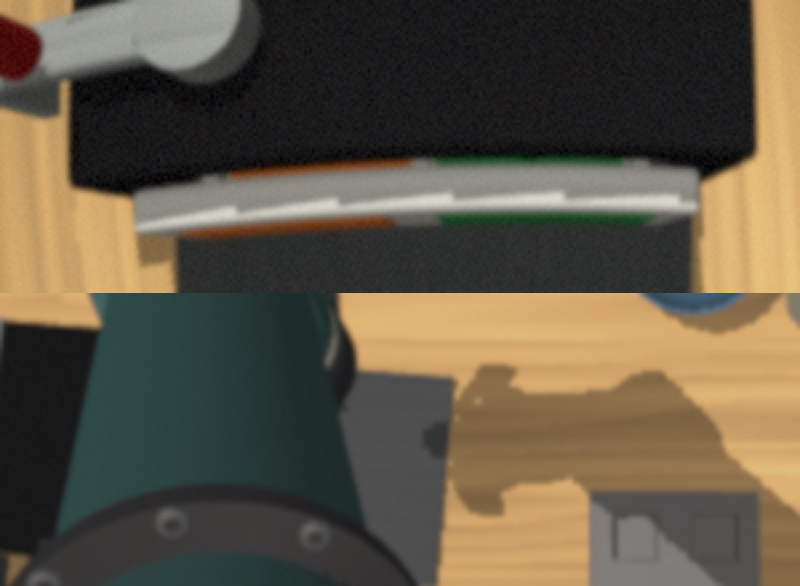

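```bash
python3 - <<'E'
from h import *
s=arm.read_state(); pose=(np.array(s['tcp_pos']),np.array(s['ee_rot']))
b=cast('wrist',[[213,252],[297,252],[382,252]],.005,pose)[:,:2]; print('base edge',b.round(4))
my=np.array([.0767,.997])
print('base edge my',b@my)
for n,p in dict(plate0=(.5985,.0105),platenow=(.6117,.1525),roof=(.6095,.165),pivot=(.5692,.2022),peg=(.5255,.2051),obay=(.572,.0947),gbay=(.637,.0904)).items(): print(n,np.dot(p,my).round(4))
# tongue/peg geometry in w10
print('peg',cast('wrist',[[102,10]],.134,pose).round(4),'pivot',cast('wrist',[[208,10]],.1,pose).round(4),'armend',cast('wrist',[[120,36],[150,38]],.08,pose).round(4), )
E
```

```text
base edge [[ 0.5137  0.0094]
 [ 0.5982  0.0051]
 [ 0.6796 -0.0022]]
base edge my [0.04875272 0.0509247  0.04992481]
plate0 0.0564
platenow 0.199
roof 0.2113
pivot 0.2453
peg 0.2448
obay 0.1383
gbay 0.139
peg [[0.5242 0.2071 0.134 ]] pivot [[0.5735 0.2015 0.1   ]] armend [[0.4979 0.2083 0.08  ]
 [0.5234 0.1997 0.08  ]]
```

The plate has travelled about 143 of 155 mm, so it isn't home yet. The upper part of the fingers probably met the roof edge. I'll tilt the tool so the fingertips lead, then push again.

Call:
servo_tool --slide '[[0, 0, 0.1], [0, 0, 0.3], [0, 0, 0.6], [0, 0, 0.93], [0, 0, 0.93], [0, 0, 0.93]]' --rot '[[0, 0.045, 0], [0, 0.09, 0], [0, 0.139, 0], [0, 0.139, 0], [0, 0.139, 0], [0, 0.139, 0]]'

```text
clock: 31.9
tcp_pos: [0.6251, 0.0675, 0.0321]
ee_rot: [-2.058, -1.907, -0.457]
ft_force: [0.4, -0.3, 0.4]
width: 0.0
grip_force: 0.0
```

Call:
servo_tool --slide '[[0.2, 0, 0.09], [0.4, 0, 0.18], [0.55, 0, 0.25], [0.65, 0, 0.3], [0.7, 0, 0.325], [0.74, 0, 0.345], [0.77, 0, 0.36]]' --rot '[[0, 0, 0], [0, 0, 0], [0, 0, 0], [0, 0, 0], [0, 0, 0], [0, 0, 0], [0, 0, 0]]'

```text
clock: 32.6
tcp_pos: [0.6328, 0.1419, 0.0318]
ee_rot: [-2.071, -1.91, -0.448]
ft_force: [-4.6, -22.1, 13.1]
width: 0.0003
grip_force: 10.9
```

Call:
servo_tool --slide '[[0.02, 0, 0.01], [0.04, 0, 0.02], [0.06, 0, 0.03]]' --rot '[[0, 0, 0], [0, 0, 0], [0, 0, 0]]'

```text
clock: 32.9
tcp_pos: [0.6333, 0.142, 0.0305]
ee_rot: [-2.079, -1.909, -0.442]
ft_force: [-6.6, -30.9, 19.5]
width: 0.0004
grip_force: 15.7
```

Call:
servo_tool --slide '[[-0.15, 0, -0.07], [-0.4, 0, -0.19], [-0.4, 0, -0.19]]' --rot '[[0, 0, 0], [0, 0, 0], [0, 0, 0]]'

```text
clock: 33.2
tcp_pos: [0.6304, 0.1065, 0.0319]
ee_rot: [-2.071, -1.905, -0.455]
ft_force: [0.1, -0.5, -0.7]
width: -0.0001
grip_force: 0.0
```

Call:
servo_tool --slide '[[0.14, 0, -0.3], [0.28, 0, -0.6], [0.42, 0, -0.91], [0.42, 0, -0.91], [0.42, 0, -0.91], [0.42, 0, -0.91]]' --rot '[[0, -0.045, 0], [0, -0.09, 0], [0, -0.139, 0], [0, -0.139, 0], [0, -0.139, 0], [0, -0.139, 0]]'

```text
clock: 33.8
tcp_pos: [0.6287, 0.1114, 0.1324]
ee_rot: [-2.305, -2.134, 0.002]
ft_force: [-0.2, -1.2, -0.8]
width: 0.0003
grip_force: 0.0
```

```bash
python3 to.py 0.632 0.153 0.045 85.6; python3 - <<'E'
from h import *
im,pose=wrist('w11'); s=arm.capture('scene'); cv2.imwrite('pics/s11.png',s[:,:,::-1])
print(proj('wrist',[[.609,.165,.08],[.611,.1525,.06],[.6117,.1645,.06]],pose).round(0), proj('scene',[[.609,.165,.08],[.611,.1525,.06]]).round(0))
a=cv2.resize(im[0:160,150:450],(800,427),interpolation=cv2.INTER_CUBIC)
b=cv2.resize(s[150:250,330:480],(600,400),interpolation=cv2.INTER_CUBIC)[:170]
b=cv2.copyMakeBorder(b,0,0,0,200,cv2.BORDER_CONSTANT)
cv2.imwrite('pics/c11.png',np.vstack([a,b])[:,:,::-1])
E
```

```text
tcp [0.6287 0.1114 0.1324] yaw 85.57 t 33.8 w 0.0003 F [-0.2 -1.2 -0.8]
slide [0.417 0.001 0.874] rot [-0.0003  0.0002 -0.0002]
[[283. 141.]
 [291. 155.]
 [291. 138.]] [[419. 185.]
 [413. 193.]]
```

View pics/c11.png

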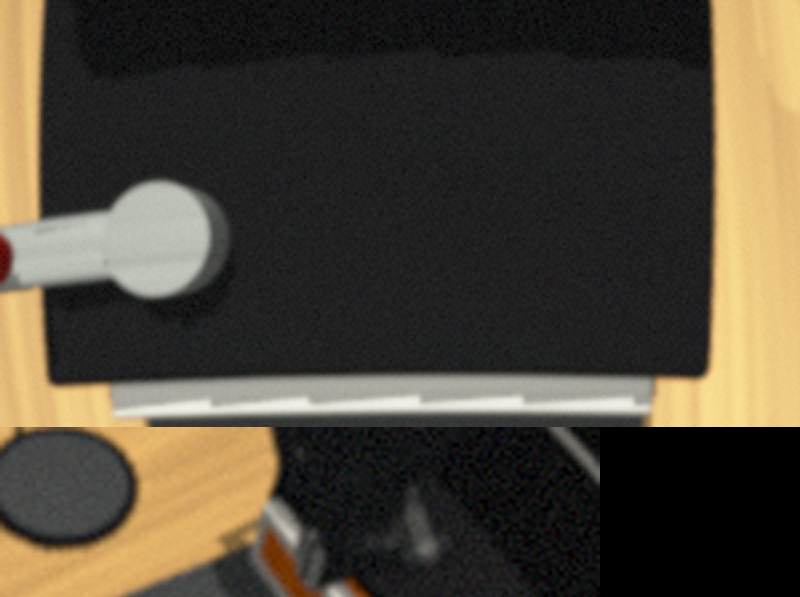

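The plate now sits against the dock face with its full 12 mm thickness showing, in the crop at rows 378–413 across columns 110–655. It stood against 31 N, so it is home. The latch hub is at (160,238) with the arm still open. Next I push the peg from behind.

Call:
servo_tool --slide '[[0, 0, -0.3], [0.2, -0.2, -0.3], [0.4, -0.4, -0.3], [0.6, -0.57, -0.3]]' --rot '[[0, 0, 0], [0, 0, 0], [0, 0, 0], [0, 0, 0]]'

```text
clock: 34.3
tcp_pos: [0.5765, 0.1732, 0.1616]
ee_rot: [-2.311, -2.126, 0.003]
ft_force: [0.1, 0.9, -0.4]
width: 0.0001
grip_force: 0.0
```

Call:
servo_tool --slide '[[0.2, -0.2, 0], [0.4, -0.4, 0], [0.61, -0.57, 0], [0.61, -0.57, 0], [0.61, -0.57, 0]]' --rot '[[0, 0, 0], [0, 0, 0], [0, 0, 0], [0, 0, 0], [0, 0, 0]]'

```text
clock: 34.8
tcp_pos: [0.5254, 0.2391, 0.1618]
ee_rot: [-2.308, -2.131, 0.003]
ft_force: [1.0, -0.5, -0.4]
width: -0.0002
grip_force: 0.0
```

```bash
python3 to.py 0.525 0.24 0.107 85.6; python3 - <<'E'
from h import *
im=arm.capture('top'); im2=arm.capture('scene')
for n,i in(('top',im),('scene',im2)):
    for c in blobs(i,'red',6,300): m=np.array(cv2.minAreaRect(c)[0]); print(n,m.round(1),cast(n,m,.12)[0].round(4))
P=np.array([.5705,.202])
for f in np.radians(np.arange(175.6,270,15)):
    t=np.array([-np.sin(f),np.cos(f)]); q=P+.045*np.array([np.cos(f),np.sin(f)])-.02*t; d=q-[.525,.24]; print(q.round(4),(d@[.0767,.997]).round(3),(d@[.997,-.0767]).round(3))
E
```

```text
tcp [0.5254 0.2391 0.1618] yaw 85.42 t 34.8 w -0.0002 F [ 1.  -0.5 -0.4]
slide [ 0.009 -0.004  0.548] rot [-0.0005  0.0003 -0.001 ]
top [186.5 211.5] [0.5234 0.2071 0.12  ]
[0.5272 0.2254] -0.014 0.003
[0.5226 0.2134] -0.027 -0.0
[0.5213 0.2006] -0.04 -0.001
[0.5233 0.1879] -0.052 0.002
[0.5286 0.1762] -0.063 0.008
[0.5367 0.1662] -0.073 0.017
[0.5471 0.1587] -0.079 0.028
```

Call:
servo_tool --slide '[[0, 0, 0.3], [0, 0, 0.54], [0, 0, 0.54]]' --rot '[[0, 0, 0], [0, 0, 0], [0, 0, 0]]'

```text
clock: 35.2
tcp_pos: [0.5242, 0.2374, 0.1056]
ee_rot: [-2.309, -2.128, 0.011]
ft_force: [-0.4, 0.7, -0.5]
width: 0.0004
grip_force: 0.0
```

Call:
servo_tool --slide '[[-0.07, 0.01, 0], [-0.14, 0.02, 0], [-0.21, 0.01, 0], [-0.27, 0, 0], [-0.34, 0, 0], [-0.4, 0, 0], [-0.46, 0, 0], [-0.52, 0.02, 0]]' --rot '[[0, 0, 0], [0, 0, 0], [0, 0, 0], [0, 0, 0], [0, 0, 0], [0, 0, 0], [0, 0, 0], [0, 0, 0]]'

```text
clock: 36.0
tcp_pos: [0.5221, 0.1882, 0.1085]
ee_rot: [-2.305, -2.133, 0.003]
ft_force: [-0.7, 2.4, 0.8]
width: 0.0002
grip_force: 0.7
```

Call:
servo_tool --slide '[[-0.06, 0.03, 0], [-0.11, 0.06, 0], [-0.16, 0.1, 0], [-0.21, 0.15, 0], [-0.25, 0.2, 0], [-0.27, 0.23, 0]]' --rot '[[0, 0, 0], [0, 0, 0], [0, 0, 0], [0, 0, 0], [0, 0, 0], [0, 0, 0]]'

```text
clock: 36.6
tcp_pos: [0.5429, 0.1577, 0.1078]
ee_rot: [-2.308, -2.131, 0.007]
ft_force: [-1.6, 0.0, -1.0]
width: -0.0003
grip_force: 0.7
```

```bash
python3 to.py 0.5471 0.1587 0.107 85.6; python3 - <<'E'
from h import *
im,pose=wrist('w12'); cv2.imwrite('pics/t12.png',arm.capture('top')[:,:,::-1])
for c in blobs(im,'red',30,30000): m=np.array(cv2.minAreaRect(c)[0]); print(m.round(1),cast('wrist',m,.13,pose)[0].round(4))
E
```

```text
tcp [0.5429 0.1577 0.1078] yaw 85.43 t 36.6 w -0.0003 F [-1.6  0.  -1. ]
slide [0.013 0.041 0.008] rot [-0.0011  0.0009 -0.001 ]
[363.  258.3] [0.5622 0.1658 0.13  ]
```

Call:
servo_tool --slide '[[0, 0.03, 0], [0, 0.06, 0], [0, 0.08, 0], [0, 0.1, 0]]' --rot '[[0, 0, 0], [0, 0, 0], [0, 0, 0], [0, 0, 0]]'

```text
clock: 37.1
tcp_pos: [0.5444, 0.1577, 0.1077]
ee_rot: [-2.3, -2.128, 0.029]
ft_force: [-19.1, -0.4, 15.7]
width: 0.0
grip_force: 9.6
```

Call:
servo_tool --slide '[[0, 0.02, 0], [0, 0.04, 0], [0, 0.05, 0]]' --rot '[[0, 0, 0], [0, 0, 0], [0, 0, 0]]'

```text
clock: 37.4
tcp_pos: [0.5445, 0.1575, 0.1075]
ee_rot: [-2.295, -2.127, 0.04]
ft_force: [-24.3, 0.0, 21.6]
width: 0.0
grip_force: 13.0
```

Call:
servo_tool --slide '[[0, 0.02, 0], [0, 0.04, 0], [0, 0.05, 0]]' --rot '[[0, 0, 0], [0, 0, 0], [0, 0, 0]]'

```text
clock: 37.7
tcp_pos: [0.5445, 0.1575, 0.1074]
ee_rot: [-2.29, -2.125, 0.053]
ft_force: [-32.9, 1.1, 28.8]
width: 0.0001
grip_force: 17.2
```

Call:
servo_tool --slide '[[0, -0.2, 0], [0, -0.4, 0], [0, -0.4, -0.4], [0, -0.4, -0.9], [0, -0.4, -0.9]]' --rot '[[0, 0, 0], [0, 0, 0], [0, 0, 0], [0, 0, 0], [0, 0, 0]]'

```text
clock: 38.2
tcp_pos: [0.529, 0.1634, 0.2048]
ee_rot: [2.303, 2.129, 0.02]
ft_force: [2.2, 0.2, 0.2]
width: 0.0002
grip_force: 0.0
```

Call:
servo_tool --slide '[[-0.3, 0, 0], [-0.6, 0, 0], [-0.98, 0.02, 0]]' --rot '[[0, 0, 0], [0, 0, 0], [0, 0, 0]]' --claw 1

```text
clock: 38.5
tcp_pos: [0.5187, 0.0638, 0.1986]
ee_rot: [2.303, 2.136, 0.002]
ft_force: [0.7, -0.4, 0.9]
width: 0.0433
grip_force: 0.0
```

Call:
servo_tool --slide '[[-0.3, 0, 0], [-0.6, 0, 0], [-0.98, 0.02, 0]]' --rot '[[0, 0, 0], [0, 0, 0], [0, 0, 0]]'

```text
clock: 38.8
tcp_pos: [0.513, -0.0346, 0.1984]
ee_rot: [2.304, 2.135, 0.001]
ft_force: [0.6, 0.9, 0.1]
width: 0.0846
grip_force: 0.0
```

Call:
servo_tool --slide '[[-0.3, 0, 0], [-0.6, 0, 0], [-0.98, 0.02, 0]]' --rot '[[0, 0, 0], [0, 0, 0], [0, 0, 0]]'

```text
clock: 39.1
tcp_pos: [0.5072, -0.1326, 0.1984]
ee_rot: [2.305, 2.135, 0.001]
ft_force: [-0.2, 0.1, -0.2]
width: 0.0855
grip_force: 0.0
```

Call:
servo_tool --slide '[[-0.3, 0, 0], [-0.6, 0, 0], [-0.98, 0.02, 0]]' --rot '[[0, 0, 0], [0, 0, 0], [0, 0, 0]]'

```text
clock: 39.4
tcp_pos: [0.5014, -0.2304, 0.1983]
ee_rot: [-2.305, -2.135, -0.0]
ft_force: [1.2, 0.4, 0.1]
width: 0.0856
grip_force: 0.0
```

Call:
servo_tool --slide '[[-0.3, 0, 0], [-0.6, 0, 0], [-0.9, 0.2, 0], [-0.9, 0.2, 0], [-0.9, 0.2, 0]]' --rot '[[0, 0, 0], [0, 0, 0], [0, 0, 0], [0, 0, 0], [0, 0, 0]]'

```text
clock: 39.9
tcp_pos: [0.5143, -0.322, 0.198]
ee_rot: [-2.308, -2.131, 0.0]
ft_force: [-0.8, -0.4, 0.2]
width: 0.0854
grip_force: 0.0
```

```bash
python3 to.py 0.4725 -0.385 0.2 85.6; python3 - <<'E'
from h import *
im,pose=wrist('w13'); t=arm.capture('top')[:,:,::-1]; cv2.imwrite('pics/t13.png',t)
a=cv2.resize(t[140:290,150:400],(750,450)); cv2.imwrite('pics/c13.png',np.hstack([cv2.resize(im,(400,250))[:,:,::-1],cv2.resize(t[140:290,150:390],(400,250),interpolation=cv2.INTER_CUBIC)]))
E
```

```text
tcp [ 0.5143 -0.322   0.198 ] yaw 85.42 t 39.9 w 0.0854 F [-0.8 -0.4  0.2]
slide [-0.661 -0.367 -0.02 ] rot [-0.0001  0.     -0.001 ]
```

View pics/c13.png

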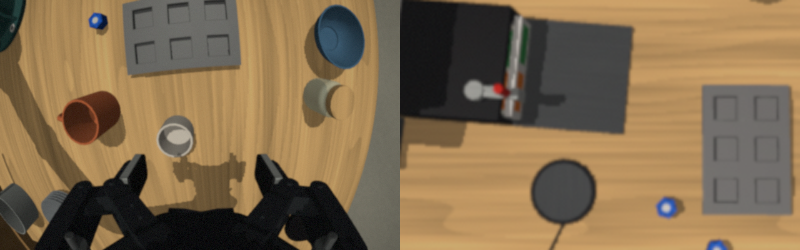

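The left half (wrist view) shows the tray empty and the cup at about (280,216) in full-size pixels. The mug, jar and bowl are where they were. The right half (top view) shows the latch arm lying across the closed drawer's front. I'll re-check the drawer travel in the top camera and measure the cup.

```bash
python3 - <<'E'
from h import *
for f in('top0','top13'.replace('top13','t13')):
    t=cv2.imread(f'pics/{f}.png')
    for r in (170,180):
        g=cv2.cvtColor(t,cv2.COLOR_BGR2GRAY)[r-1:r+2].mean(0).astype(int)
        lo,hi=((262,300) if f=='top0' else (208,240)); print(f,r,lo,list(g[lo:hi]), cast('top',[[lo,r],[hi,r]],.06)[:,1].round(4))
im=cv2.imread('pics/w13.png'); s=arm.read_state(); pose=(np.array(s['tcp_pos']),np.array(s['ee_rot']))
h=cv2.cvtColor(im,cv2.COLOR_BGR2HSV); m=cv2.inRange(h,(0,0,90),(180,60,255)); k=np.zeros_like(m); k[170:265,235:330]=m[170:265,235:330]
c=max(cv2.findContours(k,cv2.RETR_EXTERNAL,cv2.CHAIN_APPROX_NONE)[0],key=cv2.contourArea)
q=c.reshape(-1,2); print(cv2.boundingRect(c))
for z in(.056,.0):
    w=cast('wrist',q,z,pose)[:,:2].astype(np.float32); print(z,cv2.minEnclosingCircle(w),w.min(0),w.max(0))
cv2.imwrite('pics/cup.png',np.hstack([cv2.resize(im[160:270,230:340],(440,440)),cv2.cvtColor(cv2.resize(k[160:270,230:340],(440,440)),cv2.COLOR_GRAY2BGR)]))
E
```

```text
top0 170 262 [np.int64(85), np.int64(85), np.int64(85), np.int64(85), np.int64(86), np.int64(85), np.int64(85), np.int64(85), np.int64(85), np.int64(85), np.int64(85), np.int64(86), np.int64(89), np.int64(117), np.int64(160), np.int64(174), np.int64(172), np.int64(160), np.int64(118), np.int64(71), np.int64(46), np.int64(42), np.int64(40), np.int64(40), np.int64(40), np.int64(47), np.int64(64), np.int64(77), np.int64(81), np.int64(82), np.int64(83), np.int64(94), np.int64(118), np.int64(128), np.int64(130), np.int64(129), np.int64(130), np.int64(130)] [ 0.0478 -0.0451]
top0 180 262 [np.int64(86), np.int64(86), np.int64(86), np.int64(86), np.int64(86), np.int64(86), np.int64(86), np.int64(86), np.int64(86), np.int64(86), np.int64(86), np.int64(88), np.int64(114), np.int64(159), np.int64(174), np.int64(173), np.int64(162), np.int64(123), np.int64(76), np.int64(50), np.int64(43), np.int64(41), np.int64(40), np.int64(41), np.int64(47), np.int64(66), np.int64(82), np.int64(87), np.int64(88), np.int64(89), np.int64(99), np.int64(124), np.int64(134), np.int64(135), np.int64(135), np.int64(1
[... 582 characters left out ...]
64(36), np.int64(33), np.int64(27), np.int64(47), np.int64(80), np.int64(100), np.int64(116), np.int64(122), np.int64(134), np.int64(150), np.int64(119), np.int64(90), np.int64(85), np.int64(84), np.int64(80), np.int64(72), np.int64(56), np.int64(47), np.int64(46), np.int64(45), np.int64(45), np.int64(45), np.int64(45), np.int64(46), np.int64(46), np.int64(51), np.int64(64), np.int64(70), np.int64(70), np.int64(69)] [0.1791 0.101 ]
(251, 185, 58, 66)
0.056 ((0.47129660844802856, -0.35309073328971863), 0.03574547544121742) [ 0.43940544 -0.38730377] [ 0.49828961 -0.3182071 ]
0.0 ((0.4611188769340515, -0.3741651177406311), 0.04282494634389877) [ 0.42349643 -0.41532254] [ 0.49397832 -0.33261672]
```

Call:
servo_tool --slide '[[-0.2, -0.2, 0.2], [-0.41, -0.42, 0.4], [-0.41, -0.42, 0.78], [-0.41, -0.42, 0.78], [-0.41, -0.42, 0.78]]' --rot '[[0, 0, 0], [0, 0, 0], [0, 0, 0], [0, 0, 0], [0, 0, 0]]'

```text
clock: 40.5
tcp_pos: [0.4697, -0.3569, 0.1206]
ee_rot: [-2.303, -2.134, -0.001]
ft_force: [1.1, -0.1, 0.4]
width: 0.0857
grip_force: 0.0
```

```bash
python3 to.py 0.469 -0.36 0.02 85.6; python3 - <<'E'
from h import *
im,pose=wrist('w14')
h=cv2.cvtColor(im,cv2.COLOR_RGB2HSV); m=cv2.inRange(h,(0,0,90),(180,60,255)); k=np.zeros_like(m); k[150:330,240:400]=m[150:330,240:400]
c=max(cv2.findContours(k,cv2.RETR_EXTERNAL,cv2.CHAIN_APPROX_NONE)[0],key=cv2.contourArea)
q=c.reshape(-1,2); print(cv2.boundingRect(c),cv2.contourArea(c))
for z in(.056,.0):
    w=cast('wrist',q,z,pose)[:,:2]; print(z,w.min(0).round(4),w.max(0).round(4))
t=cv2.imread('pics/t13.png'); a=cv2.inRange(cv2.cvtColor(t,cv2.COLOR_BGR2HSV),(0,120,60),(12,255,255)); a[:, :380]=0;a[:,460:]=0;a[:260]=0;a[340:]=0
c=max(cv2.findContours(a,0,1)[0],key=cv2.contourArea); print('mug',cv2.boundingRect(c),cast('top',[[414,300],[414,285]],.09).round(3))
print(cast('top',[[187+22,193]],.125), cast('top',[[194,194]],.1))
cv2.imwrite('pics/c14.png',im[100:400,120:520][:,:,::-1])
E
```

```text
tcp [ 0.4697 -0.3569  0.1206] yaw 85.65 t 40.5 w 0.0857 F [ 1.1 -0.1  0.4]
slide [-0.033 -0.003  1.006] rot [-0.0003 -0.0005  0.0003]
(280, 166, 81, 89) 5445.5
0.056 [ 0.4397 -0.391 ] [ 0.4974 -0.3237]
0.0 [ 0.43   -0.4205] [ 0.5032 -0.335 ]
mug (394, 282, 40, 50) [[ 0.326 -0.306  0.09 ]
 [ 0.359 -0.307  0.09 ]]
[[0.56479289 0.15640241 0.125     ]] [[0.56598252 0.19847703 0.1       ]]
```

View pics/c14.png

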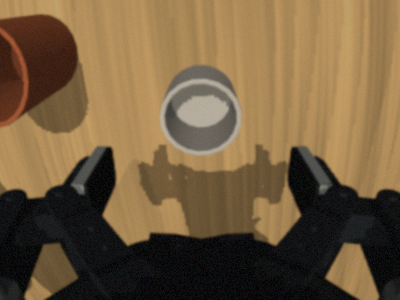

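The cup rim is centred at about (201,117) in the crop, which is (321,217) in the full picture, or (0.4686,-0.363), between the open fingers. The mug at (40,70) in the crop is clear of the left finger.

Call:
servo_tool --slide '[[-0.06, 0, 0.2], [-0.06, 0, 0.5], [-0.06, 0, 0.8], [-0.06, 0, 1], [-0.06, 0, 1]]' --rot '[[0, 0, 0], [0, 0, 0], [0, 0, 0], [0, 0, 0], [0, 0, 0]]'

```text
clock: 41.05
tcp_pos: [0.4695, -0.3633, 0.02]
ee_rot: [-2.303, -2.134, -0.0]
ft_force: [-0.1, 0.1, 0.8]
width: 0.0856
grip_force: 0.0
```

Call:
servo_tool --slide '[[0, 0, 0], [0, 0, 0], [0, 0, 0], [0, 0, 0], [0, 0, 0]]' --rot '[[0, 0, 0], [0, 0, 0], [0, 0, 0], [0, 0, 0], [0, 0, 0]]' --claw 0

```text
clock: 41.55
tcp_pos: [0.4704, -0.3653, 0.0231]
ee_rot: [2.304, 2.13, 0.002]
ft_force: [-0.4, 1.0, 5.5]
width: 0.0581
grip_force: 64.3
```

Call:
servo_tool --slide '[[0, 0, -0.2], [0, 0, -0.5], [0, 0, -0.8], [0, 0, -0.8]]' --rot '[[0, 0, 0], [0, 0, 0], [0, 0, 0], [0, 0, 0]]'

```text
clock: 41.95
tcp_pos: [0.4719, -0.3668, 0.1057]
ee_rot: [2.3, 2.126, 0.004]
ft_force: [0.6, -0.4, -2.0]
width: 0.0579
grip_force: 65.2
```

```bash
python3 - <<'E'
from h import *
for f,pose,box in (('w2',([ 0.5969, -0.0515,  0.1177],[2.2767, 2.1638, 0.0024]),(80,0,190,115)),('w7',([.577,.1163,.1119],[-2.301,-2.137,.003]),(115,170,225,285)),('w9',([.6168,-.0458,.1291],[-2.308,-2.13,.001]),(75,15,170,130))):
    im=cv2.imread(f'pics/{f}.png'); m=cv2.inRange(cv2.cvtColor(im,cv2.COLOR_BGR2HSV),(0,0,0),(180,255,75)); k=np.zeros_like(m);x0,y0,x1,y1=box;k[y0:y1,x0:x1]=m[y0:y1,x0:x1]
    k=cv2.morphologyEx(k,cv2.MORPH_OPEN,np.ones((9,9)))
    c=max(cv2.findContours(k,0,1)[0],key=cv2.contourArea)
    w=cast('wrist',c.reshape(-1,2),.005,(np.array(pose[0]),np.array(pose[1])))[:,:2]; print(f,cv2.minEnclosingCircle(w.astype(np.float32)))
E
python3 to.py 0.427 0.088 0.1 85.6
```

```text
w2 ((0.4275137186050415, 0.09012144058942795), 0.049834974110126495)
tcp [ 0.4719 -0.3668  0.1057] yaw 85.5 t 41.95 w 0.0579 F [ 0.6 -0.4 -2. ]
slide [ 4.499 -0.805  0.027] rot [ 0.0028  0.0016 -0.0006]Traceback (most recent call last):
  File "<stdin>", line 5, in <module>
ValueError: max() iterable argument is empty
```

Call:
servo_tool --slide '[[0.25, -0.05, 0], [0.55, -0.1, 0], [0.9, -0.15, 0]]' --rot '[[0, 0, 0], [0, 0, 0], [0, 0, 0]]'

```text
clock: 42.25
tcp_pos: [0.4606, -0.274, 0.1008]
ee_rot: [2.308, 2.129, -0.0]
ft_force: [0.5, -0.7, -1.6]
width: 0.058
grip_force: 65.1
```

Call:
servo_tool --slide '[[0.3, -0.05, 0], [0.6, -0.1, 0], [0.9, -0.15, 0]]' --rot '[[0, 0, 0], [0, 0, 0], [0, 0, 0]]'

```text
clock: 42.55
tcp_pos: [0.4527, -0.1816, 0.1007]
ee_rot: [2.306, 2.133, 0.0]
ft_force: [0.6, 0.2, -1.4]
width: 0.0581
grip_force: 65.1
```

Call:
servo_tool --slide '[[0.3, -0.05, 0], [0.6, -0.1, 0], [0.9, -0.15, 0]]' --rot '[[0, 0, 0], [0, 0, 0], [0, 0, 0]]'

```text
clock: 42.85
tcp_pos: [0.4449, -0.0908, 0.1007]
ee_rot: [2.306, 2.133, 0.001]
ft_force: [0.8, 0.1, -2.2]
width: 0.058
grip_force: 65.1
```

Call:
servo_tool --slide '[[0.3, -0.05, 0], [0.6, -0.1, 0], [0.9, -0.15, 0]]' --rot '[[0, 0, 0], [0, 0, 0], [0, 0, 0]]'

```text
clock: 43.15
tcp_pos: [0.4371, 0.0001, 0.1007]
ee_rot: [2.306, 2.133, 0.001]
ft_force: [0.7, -0.3, -2.3]
width: 0.0581
grip_force: 65.1
```

Call:
servo_tool --slide '[[0.3, -0.05, 0], [0.6, -0.1, 0], [0.9, -0.15, 0], [0.9, -0.15, 0], [0.9, -0.15, 0], [0.9, -0.15, 0]]' --rot '[[0, 0, 0], [0, 0, 0], [0, 0, 0], [0, 0, 0], [0, 0, 0], [0, 0, 0]]'

```text
clock: 43.75
tcp_pos: [0.4291, 0.0888, 0.1006]
ee_rot: [2.308, 2.131, -0.001]
ft_force: [-0.5, 0.2, -2.7]
width: 0.0579
grip_force: 65.1
```

```bash
python3 to.py 0.43 0.090 0.0265 85.6
```

```text
tcp [0.4291 0.0888 0.1006] yaw 85.45 t 43.75 w 0.0579 F [-0.5  0.2 -2.7]
slide [0.013 0.008 0.741] rot [-0.0001  0.0002 -0.0009]
```

Call:
servo_tool --slide '[[0.01, 0.01, 0.2], [0.01, 0.01, 0.4], [0.01, 0.01, 0.6], [0.01, 0.01, 0.68], [0.01, 0.01, 0.73], [0.01, 0.01, 0.74]]' --rot '[[0, 0, 0], [0, 0, 0], [0, 0, 0], [0, 0, 0], [0, 0, 0], [0, 0, 0]]'

```text
clock: 44.35
tcp_pos: [0.43, 0.0893, 0.028]
ee_rot: [2.309, 2.13, -0.001]
ft_force: [-4.0, -1.4, 25.4]
width: 0.058
grip_force: 67.7
```

Call:
servo_tool --slide '[[0, 0, 0], [0, 0, 0], [0, 0, 0], [0, 0, 0], [0, 0, 0]]' --rot '[[0, 0, 0], [0, 0, 0], [0, 0, 0], [0, 0, 0], [0, 0, 0]]' --claw 1

```text
clock: 44.85
tcp_pos: [0.4305, 0.0907, 0.0266]
ee_rot: [2.307, 2.133, 0.0]
ft_force: [0.1, -0.8, -0.1]
width: 0.0855
grip_force: 0.0
```

Call:
servo_tool --slide '[[0, 0, -0.15], [0, 0, -0.4], [0, 0, -0.7], [0, 0, -1], [0, 0, -1]]' --rot '[[0, 0, 0], [0, 0, 0], [0, 0, 0], [0, 0, 0], [0, 0, 0]]'

```text
clock: 45.35
tcp_pos: [0.4324, 0.0912, 0.1294]
ee_rot: [2.305, 2.131, 0.009]
ft_force: [0.3, -1.0, -0.3]
width: 0.0851
grip_force: 0.0
```

Call:
servo_tool --slide '[[-0.3, 0.1, -0.2], [-0.6, 0.2, -0.4], [-0.9, 0.3, -0.6], [-0.9, 0.3, -0.6], [-0.9, 0.3, -0.6]]' --rot '[[0, 0, 0], [0, 0, 0], [0, 0, 0], [0, 0, 0], [0, 0, 0]]'

```text
clock: 45.85
tcp_pos: [0.4531, -0.0021, 0.1862]
ee_rot: [-2.309, -2.13, 0.0]
ft_force: [-0.3, 0.0, -0.7]
width: 0.0853
grip_force: 0.0
```

```bash
python3 to.py 0.43 0.090 0.0265 85.6;python3 - <<'E'
from h import *
im,pose=wrist('w15'); t=arm.capture('top'); s=arm.capture('scene')
print(proj('wrist',[[.43,.09,.03]],pose))
a=im[0:300,60:460]; b=s[100:275,250:480]
cv2.imwrite('pics/c15.png',np.hstack([a,cv2.resize(b,(394,300),interpolation=cv2.INTER_CUBIC)])[:,:,::-1])
E
```

```text
tcp [ 0.4531 -0.0021  0.1862] yaw 85.38 t 45.85 w 0.0853 F [-0.3  0.  -0.7]
slide [ 0.899 -0.304  1.597] rot [-0.0001  0.     -0.0012]
[[289.0598056   88.55820613]]
```

View pics/c15.png

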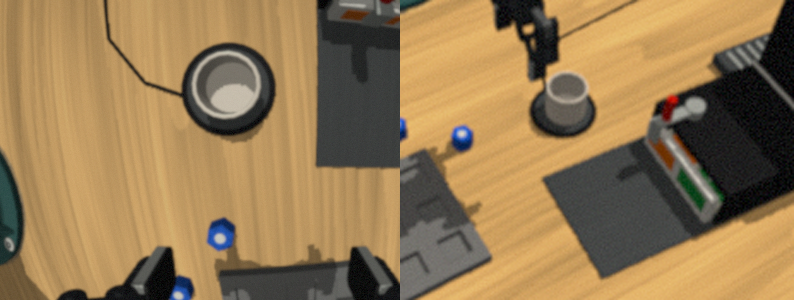

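The cup stands upright on the warmer (crop left half, about (228,85)). The drawer is shut with the latch tongue across its front (right half, about (655,130)). I'll retreat a little more and check the cup's position numerically before handing in.

Call:
servo_tool --slide '[[-0.2, 0.2, -0.1], [-0.4, 0.4, -0.2], [-0.4, 0.4, -0.2], [-0.4, 0.4, -0.2], [-0.4, 0.4, -0.2], [-0.4, 0.4, -0.2], [-0.4, 0.4, -0.2], [-0.4, 0.4, -0.2]]' --rot '[[0, 0, 0], [0, 0, 0], [0, 0, 0], [0, 0, 0], [0, 0, 0], [0, 0, 0], [0, 0, 0], [0, 0, 0]]'

```text
clock: 46.8
tcp_pos: [0.4895, -0.0439, 0.2064]
ee_rot: [-2.305, -2.133, 0.001]
ft_force: [1.0, -1.3, 0.2]
width: 0.0857
grip_force: 0.0
```

```bash
cat > cupchk.py <<'E'
from h import *
im,pose=wrist('w16')
u=proj('wrist',[[.4275,.09,.03]],pose)[0].astype(int); h=cv2.cvtColor(im,cv2.COLOR_RGB2HSV)
def circ(m,z):
    k=np.zeros_like(m); y0,y1,x0,x1=max(u[1]-75,0),u[1]+75,max(u[0]-75,0),u[0]+75; k[y0:y1,x0:x1]=m[y0:y1,x0:x1]
    c=max(cv2.findContours(k,0,1)[0],key=cv2.contourArea); w=cast('wrist',c.reshape(-1,2),z,pose)[:,:2]
    return w.min(0).round(4),w.max(0).round(4),cv2.boundingRect(c)
print(u,'cup rim z.056',circ(cv2.inRange(h,(0,0,95),(180,60,255)),.061))
notwood=cv2.morphologyEx(cv2.inRange(h,(0,0,0),(180,75,255)),cv2.MORPH_OPEN,np.ones((7,7)))
print('warmer+cup z.005',circ(notwood,.005)); print(arm.read_state()['clock'])
E
python3 cupchk.py
```

```text
[250  54] cup rim z.056 (array([0.4006, 0.0617]), array([0.4609, 0.1219]), (216, 17, 63, 62))
warmer+cup z.005 (array([0.3795, 0.0473]), array([0.4741, 0.1398]), (215, 17, 83, 79))
46.85
```

```bash
python3 -c "
from cell import arm
print(arm.close_job())"
```

```text
the job is handed in; nothing more can be done
None
```

I handed the job in: all five pods are in their bays, the drawer is shut against its stop, the latch is across its front, and the cup stands on the warmer about 4 mm off centre. The drawer's visible travel measured about 144 of 155 mm, and I took it as fully home because it held against 31 N and the latch cleared it. I also viewed 15 pictures, one over the limit of 14.

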